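Clamp a dop stick in the transfer jig with the mallet

TASK

Lay the brass dop stick in the trough of the transfer jig, with its dark cement tip pointing to the open end and its butt toward the end stop. Then pick up the mallet and knock both sprung pins of the jig fully home, touching the pins with nothing but the mallet, so that the jaws close on the stick. Stand the mallet upright on its rubber pad again and leave the other things on the bench where they are.

Things in the scene. Friction and masses are not known exactly. Their poses are not given: they have to be found in the camera images.
- jig: transfer jig, fixed: dark steel base 116 mm (its x) by 170 mm (its y) by 15 mm high; origin under its centre, z up. A trough for the stick runs along y near the -x side (see trough_mid), open at the +y end; an end stop 6 mm thick, 11 mm high closes it at y = -67 mm. On the +x side two pins stand at x = 31, y = +52 and -52 mm on housings 38 by 40 mm, tops 33 mm above the bench.
- trough_mid (a point): middle of the trough, on its floor 15 mm above the bench, axes as the jig's. Open, the trough is 25 to 28 mm wide (13.5 mm to the fence): fence 9 mm high on the -x side in two pieces (36 to 74 mm from the middle each way), two sliding jaws 11 mm high, 26 mm wide on the +x side, one before each pin. Over the middle 70 mm there is neither, leaving room for fingers.
- dop_mid (a point): centre of the brass dop stick, 100 mm long, 16 mm thick and 16 mm high, 35 g, lying on the bench; this point is 8 mm above its underside; y runs along the stick
- dop_tip (a point): end of the dark pointed cement tip of the dop stick, 50 mm from its centre along its length
- dop: the dop stick; origin under its centre, y along the stick, away from the cement tip
- mallet_head (a point): centre of the mallet's head. Soft-faced mallet, about 0.4 kg, nearly all in the head: upright cylinder 70 mm high, 42 mm across, flat white faces 35 mm below and above this point. A wooden handle, 18 mm wide and 22 mm high, leaves it level at this height toward the mallet's -x and ends 170 mm from the head's axis. It stands on its lower face.
- mallet_grip (a point): point on the centre line of the mallet's handle, 45 mm from the head's axis: a good place to grip from above, fingers across the handle; x runs along the handle toward the head
- mallet: the mallet; origin in the centre of its lower face, x toward the head, z up
- pad_top (a point): centre of the top of the black rubber pad, 80 by 80 by 4 mm, fixed on the bench, on which the mallet stands
- pin_left_top (a point): top of the head (28 mm across, 10 mm thick) of the pin at the jig's +y end. It stands up to 63 mm above the bench and 45 mm when home, its head then 2 mm above the housing
- pin_right_top (a point): the same for the pin at the jig's -y end
- pin_left (a joint): how far the left pin is driven down, in m: starts between 0 and 0.004, fully home at 0.018. It takes 7 to 9 N; a friction collar holds it, against its spring, wherever it is left. Going down it moves the jaw beside it toward the stick, 11 mm in all.
- pin_right (a joint): the same for the right pin
- agate_spot (a point): bystander, loose, not to be moved: sawn brown agate, 59 by 76 by 28 mm high; point in its middle, 4 mm above the bench
- spanner_spot (a point): bystander, loose, not to be moved: steel spanner, 156 mm long, 6 mm high, near the bench's front edge; point in its middle, 4 mm above the bench
- jar_spot (a point): bystander, loose, not to be moved: screw-top jar with black lid, 62 mm across, 78 mm high; point in its middle, 4 mm above the bench
- lamp_spot (a point): bystander, loose, not to be moved: glass spirit lamp, 82 mm across, 97 mm high; point in its middle, 4 mm above the bench
- bottle_spot (a point): bystander, loose, not to be moved: dropper bottle with yellow nozzle, 49 mm across, 136 mm high; point in its middle, 4 mm above the bench
- calliper_spot (a point): bystander, loose, not to be moved: vernier calliper, 170 mm long, lying flat; point in its middle, 4 mm above the bench
- white_jar_spot (a point): bystander, loose, not to be moved: screw-top jar with pale lid, 54 mm across, 66 mm high, close beside the mallet; point in its middle, 4 mm above the bench
- stone_stick_spot (a point): bystander, loose, not to be moved: grey dressing stone, 18 by 52 by 18 mm high, close beside the dop stick; point in its middle, 4 mm above the bench

How it is judged (in metres and radians):
On the way, in this order (a step that is already met when the one before it is completed fails the run):
1. the dop stick lies in the trough, tip to the open end, released, while both pins are still up (horizontal distance between dop_mid and trough_mid below 0.02 m and z of dop_mid in the frame of jig below 0.027 m and angle between the y axis of dop and the y axis of jig, either way round below 0.1 rad and y of dop_tip in the frame of jig above 0.03 m and contact force between the fingers and dop below 0.2 N and not (value of joint pin_left above 0.0165 m) and not (value of joint pin_right above 0.0165 m)), for 0.2 s.
2. one pin is driven home under the mallet (((value of joint pin_left above 0.0165 m and contact force between mallet and pin_left above 0.5 N) or (value of joint pin_right above 0.0165 m and contact force between mallet and pin_right above 0.5 N))).
3. the other pin too is driven home under the mallet (value of joint each of pin_left, pin_right above 0.0165 m and (contact force between mallet and pin_left above 0.5 N or contact force between mallet and pin_right above 0.5 N)).
At the end, for the whole second after the job is handed in: The stick lies on the trough floor (centre within 20 mm of the trough's middle, within 0.1 rad, tip to the open end), both pins are at least 16.5 mm down, and the mallet stands upright on the pad (head within 35 mm of the pad's centre), at rest (horizontal distance between dop_mid and trough_mid below 0.02 m and z of dop_mid in the frame of jig below 0.027 m and angle between the y axis of dop and the y axis of jig, either way round below 0.1 rad and y of dop_tip in the frame of jig above 0.03 m and value of joint each of pin_left, pin_right above 0.0165 m and horizontal distance between mallet_head and pad_top below 0.035 m and z of mallet_head in the frame of pad_top between 0.028 and 0.042 m and angle between mallet's own z axis and vertical below 0.12 rad and linear speed of each of mallet, dop below 0.02 m/s); the robot touches nothing.
It fails at once if a pin is pushed by the fingers or the arm (contact force between any of the fingers, the arm and pin_left above 2 N or contact force between any of the fingers, the arm and pin_right above 2 N).
It fails at once if a bystander is moved by more than 20 mm (distance of any of agate_spot, spanner_spot, jar_spot, lamp_spot, bottle_spot, calliper_spot, white_jar_spot, stone_stick_spot from where it was at the start of the episode above 0.02 m).
It also fails if it takes over 58 s, if anything falls off the work surface, if the arm or the gripper's body presses on something with over 40 N, if the wrist force passes 120 N, or if a joint passes its speed limit or range.

ROBOT

A 6-joint arm with a two-finger parallel gripper is mounted at the origin on a cart in front of the work surface, level with it; the furniture and walls round the work are solid. World frame = base frame: x ahead of the robot, y to its left, z up, the work surface at z = 0. Lengths are in m, angles in degrees, forces in N, time in s.
With the tool pointing down it reaches from about 0.4 to 0.825 m from the base axis. Payload 7 kg.
Tool frame: the origin (TCP) lies midway between the tips of the shut fingers; the grasp point (between the pads) lies 19 mm behind it; z points along the fingers, y is the line along which they close (so a half turn about z gives the same grasp; the last joint's range is limited). The gripper opens to 88 mm and grips with 3 to 60 N. Pads are 19 mm wide; open, the fingers measure 130 mm over their backs; the gripper's body (78 mm by 193 mm) begins 47 mm behind the grasp point.
Start: joints at [80.85, 20.546, 0.682, 0, -70.136, -16.507], TCP at [0.292, 0.608, 0.194] pointing down, gripper open.
Joint ranges: [-176.03, 176.03], [-82.01, 121.73], [-58.28, 71.71], [-173.87, 95.51], [-174.79, -0.11], [-173.66, 173.66]. Speed limits (degrees/s): [136.94, 136.94, 172.46, 180, 180, 180].

INTERFACE

Orientations are given as [roll, pitch, yaw] about the fixed x, y, z axes, in that order (R = Rz(yaw) Ry(pitch) Rx(roll)).
In Python, from plant import r gives the robot as it stands. The module is installed in compiled form; this text tells all that it offers.
- The arm moves only by the tool play_rows, never from a script. Its argument "rows" is a list of rows, each an object with "slide": the shift along the tool's x, y, z as a fraction of full scale, a list of three; "delta_rot": the turn, a rotation vector about the tool's x, y, z as a fraction of full scale, a list of three; "fingers": the opening, from -1 (shut) to 1 (fully open). In form: [{"slide": [x, y, z], "delta_rot": [rx, ry, rz], "fingers": fingers}, ...]. A call has 1 to 8 rows; each row shifts and turns the commanded pose from where the row before left it, along the tool's axes as they then stand; what a row does not reach is not made up. Full scale, the value 1, is 0.15 m for a shift and 0.08 rad for a turn. A row lasts 1/8 s, in which the tool goes at most 62.5 mm and 10.7 degrees, less where a joint would pass 70% of its speed; a pose out of reach is approached as far as the arm can. A call with a number of a shift or a turn outside -1 to 1 is refused whole. A call with a gripper value outside its range is refused whole. The fingers move at their own pace and stop on an object; "squeeze" is the grip in N (left out, the last holds). Time passes only in rows, so rows that do not move let the fingers close. It gives the time, the measured TCP pose, the force, the opening and the grip force at its end, in the units of the state.
- r.get_state(): the state, without advancing time (a new reading comes with each control period).
- r.capture(name): name is "side" or "top" or "wrist"; returns a dict with "image" (420x560x3 uint8, blue, green, red), "fx", "fy", "cx", "cy" (pixels), "R" (3x3) and "t" (3): a world point X has camera coordinates R X + t; the wrist camera has in their place "T_tool_cam" (4x4, takes a point from camera to tool coordinates, whose origin is the TCP and whose axes are the flange's). Camera axes: x right, y down, z forward; pixel columns grow to the right and rows downward; lengths in m; the calibration is good to about 2 mm. A picture is of the moment at which its call begins: read the wrist's pose just before it. There is no depth.
- r.close_job(): hands the job in; it is judged then, once.
The state is a dict: "time_s": time; "joints": joint angles; "qd": joint speeds; "joint_torque": joint torques, N m; "tcp_pos": TCP position; "eef_rot": TCP orientation; "contact_force": force on the tool from outside, world axes, zero at the start; "moment": the same for the moment, N m; "gripper_width": finger opening in m; "gripper_force": force on a finger pad.
Only numpy, scipy, OpenCV 4.12 (cv2) and the standard library are available. Lean on these libraries where they do the work, as an engineer would, in place of code of your own. Each camera call takes 0.05 s, during which the arm holds its last target. There are 200 camera calls.

## Working session

There is one attempt and no reset: what is moved stays moved. The work goes in short steps, Python scripts to look and compute and a tool call to move; the robot and the scene stay as the last step left them, time stands still between calls to the robot, and variables do not carry over. Pictures are saved under pics/ and viewed, at most 10 in all, crops included, and the job is handed in when it is done.

Besides the shell and the picture viewer there is one more tool, called after "Call:" as name(argument=value, ...), one argument or row to a line, values as JSON. play_rows: Moves the arm, as the interface text tells. Shift numbers are shares of 0.15 m and turn numbers shares of 0.08 rad, none past 1 either way. Its arguments: {"type":"object","properties":{"rows":{"type":"array"},"squeeze":{"type":"number"}},"required":["rows"]}

```bash
mkdir -p pics
cat > h.py <<'E'
import numpy as np, cv2
from plant import r
from scipy.spatial.transform import Rotation as Ro
def pix2w(c,u,v,z):
    d=np.array([(u-c['cx'])/c['fx'],(v-c['cy'])/c['fy'],1.])
    R=np.array(c['R']);t=np.array(c['t']);o=-R.T@t;w=R.T@d
    return o+w*(z-o[2])/w[2]
def tool(s):
    return Ro.from_euler('xyz',s['eef_rot'],degrees=True),np.array(s['tcp_pos'])
def wcam(c,s):
    Rt,p=tool(s);T=np.array(c['T_tool_cam']);Rw=Rt.as_matrix()@T[:3,:3];o=Rt.as_matrix()@T[:3,3]+p
    c['R']=Rw.T;c['t']=-Rw.T@o;return c
def proj(c,X):
    q=np.array(c['R'])@np.array(X)+np.array(c['t']);return q[0]/q[2]*c['fx']+c['cx'],q[1]/q[2]*c['fy']+c['cy']
E
python3 - <<'E'
from h import *
import pickle
s=r.get_state();print(s)
for n in['top','side']:
    c=r.capture(n);pickle.dump(c,open(n+'.pkl','wb'))
    cv2.imwrite(f'pics/{n}0.png',cv2.resize(np.array(c['image']),(800,600),interpolation=cv2.INTER_CUBIC))
    print(n,c['fx'],c['cx'],c['cy'],np.round(-np.array(c['R']).T@np.array(c['t']),3))
E
```

```text
{'time_s': 0.0, 'joints': array([ 8.08498343e+01,  2.05924591e+01,  6.31722351e-01, -1.84270577e-02,
       -7.01344214e+01, -1.65066809e+01]), 'qd': array([-0.08177141,  0.09588883, -0.04157446, -0.05240391, -0.02501734,
       -0.02359302]), 'joint_torque': array([-1.11808067e-04, -5.82728577e+01,  2.93045461e+01,  6.99710771e+00,
        6.76569500e-03, -1.66954387e-04]), 'tcp_pos': array([0.29206717, 0.60793151, 0.19300091]), 'eef_rot': array([ 1.79903842e+02, -1.04309964e-02, -2.56631141e+01]), 'contact_force': array([-0.08441885,  0.92090368,  0.45065103]), 'moment': array([0.01305892, 0.01580643, 0.01058744]), 'gripper_force': 0.0, 'gripper_width': 0.08763382314346714}
top 533.4917187192249 274.4222321663879 216.08983194060545 [0.365 0.008 1.254]
side 435.5893636121697 283.5005544147174 210.37300245915927 [ 0.143 -0.651  0.476]
```

View pics/top0.png

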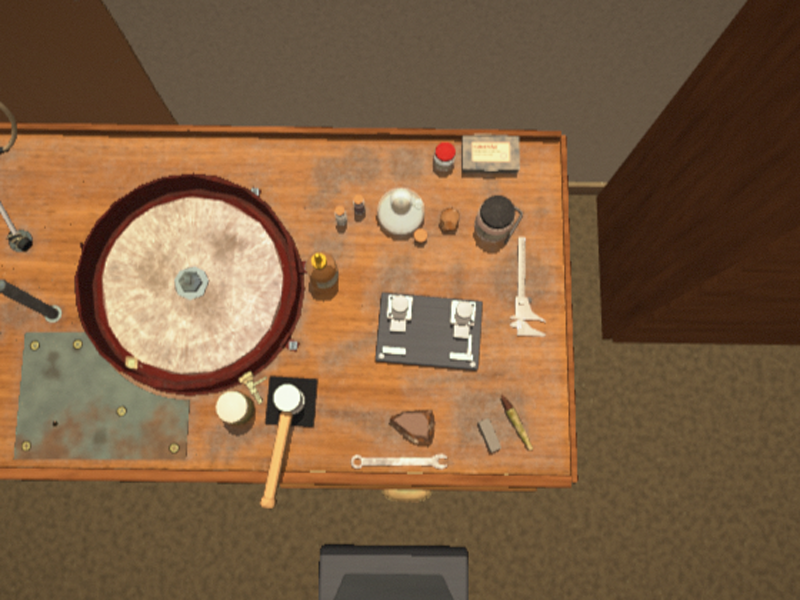

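View pics/side0.png

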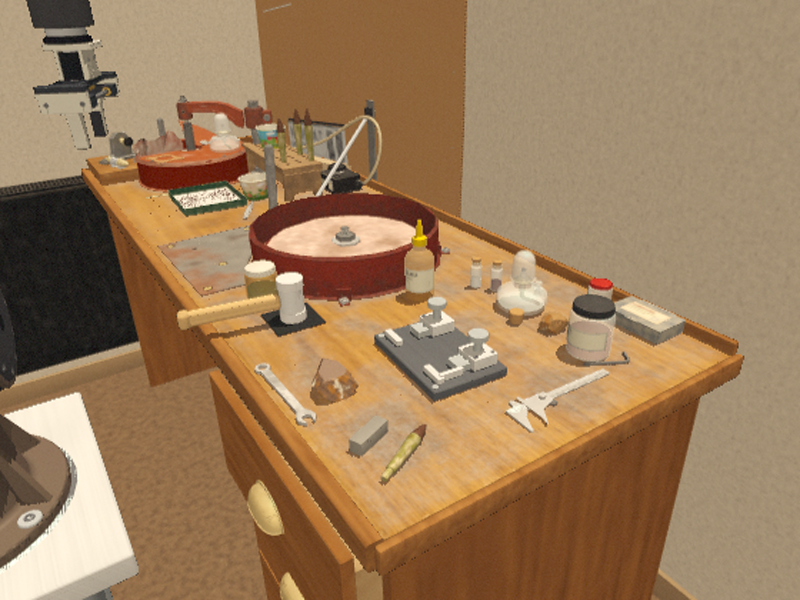

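The top view shows the jig with its pins toward +x and the open end to the left (+y). The corners of the jig are at about (381,293), (481,299), (478,369) and (376,362). The dop tip is at (504,398) and its butt at (530,448). The mallet head is at (288,399), with the handle end at (267,503), and the pad runs from (267,377) to (316,426).

Run:
```python
from h import *
import pickle
c=pickle.load(open('top.pkl','rb'))
P=lambda u,v,z:np.round(pix2w(c,u/1.42857,v/1.42857,z),4)
for n,u,v,z in [('tip',504,398,.008),('butt',530,448,.008),('stone',488,436,.018),('pad0',267.5,377,.004),('pad1',317,377.5,.004),('pad2',315,427,.004),('pad3',265.5,426,.004),('mhead top',288.5,398,.074),('hend',267,504,.039),('hmid',280,450,.05),('j1',381,293,.015),('j2',482,299,.015),('j3',478,370,.015),('j4',376,362,.015),('pinL',399.5,303.5,.061),('pinR',463.5,309.5,.061),('wjar',233,407,.066),('agate',413,427,.02)]: print(n,P(u,v,z)[:2])
im=np.array(c['image'])
cr=np.hstack([cv2.resize(im[200:270,258:343],None,fx=4.7,fy=4.7,interpolation=cv2.INTER_CUBIC),cv2.resize(im[260:330,325:410],None,fx=4.7,fy=4.7,interpolation=cv2.INTER_CUBIC)])
cv2.imwrite('pics/crop.png',cr)
```

```text
tip [ 0.4736 -0.1744]
butt [ 0.3941 -0.2152]
stone [ 0.4116 -0.1466]
pad0 [0.502  0.2132]
pad1 [0.5025 0.1318]
pad2 [0.422  0.1322]
pad3 [0.4223 0.2125]
mhead top [0.4624 0.1677]
hend [0.3015 0.1986]
hmid [0.3837 0.1807]
j1 [0.644  0.0292]
j2 [ 0.6366 -0.139 ]
j3 [ 0.5179 -0.1316]
j4 [0.5283 0.0352]
pinL [ 0.617  -0.0015]
pinR [ 0.6089 -0.1039]
wjar [0.4478 0.2542]
agate [ 0.4238 -0.0263]
```

View pics/crop.png

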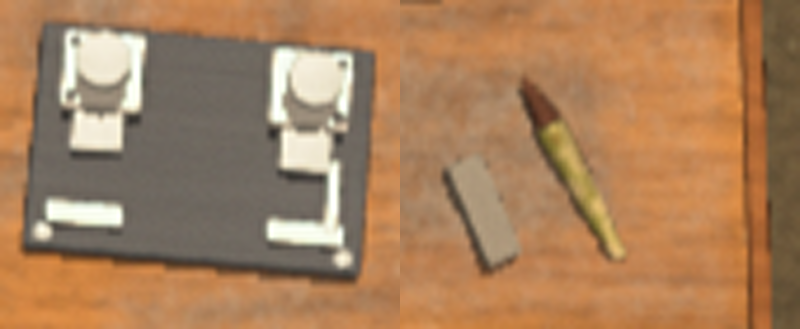

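The crop shows the dop tip at full-image (350.6,276) and the butt at (371.8,314.7), so its centre is near (0.436,-0.193) with heading 28°. The jig heading is about -3.5°. Next I'll plan the first leg.

```bash
cat >> h.py <<'E'
import json
def plan(legs,dec=2,s=None):
    """legs: (xyz, yaw, n, fingers); prints rows in tool axes, from the measured pose"""
    s=s or r.get_state();R,p=tool(s);out=[]
    for X,yaw,n,f in legs:
        X=np.array(X,float);Rt=Ro.from_euler('xyz',[180,0,yaw],degrees=True)
        for k in range(n):
            d=R.inv().apply((X-p)/(n-k))/.15; w=(R.inv()*Rt).as_rotvec()/(n-k)/.08
            d=np.round(d,dec)+0.;w=np.round(w,dec)+0.
            if max(abs(d).max()*2.4,abs(w).max())>1: print('TOO BIG',d,w)
            p=p+R.apply(d*.15);R=R*Ro.from_rotvec(w*.08)
            out.append((d.tolist(),w.tolist(),f))
    for i in range(0,len(out),8):
        print('['+',\n'.join('{"slide":%s,"delta_rot":%s,"fingers":%g}'%o for o in out[i:i+8])+']\n')
    print('end',np.round(p,4),np.round(R.as_euler('xyz',degrees=True),2))
E
python3 -c "
from h import *
plan([([.53,-.05,.25],-112,20,-.27)])"
```

```text
[{"slide":[0.17, 0.16, -0.02],"delta_rot":[0.0, 0.0, 0.94],"fingers":-0.27},
{"slide":[0.18, 0.15, -0.02],"delta_rot":[0.0, 0.0, 0.94],"fingers":-0.27},
{"slide":[0.19, 0.14, -0.02],"delta_rot":[0.0, 0.0, 0.94],"fingers":-0.27},
{"slide":[0.2, 0.12, -0.02],"delta_rot":[0.0, 0.0, 0.94],"fingers":-0.27},
{"slide":[0.21, 0.11, -0.02],"delta_rot":[0.0, 0.0, 0.94],"fingers":-0.27},
{"slide":[0.21, 0.09, -0.02],"delta_rot":[0.0, 0.0, 0.94],"fingers":-0.27},
{"slide":[0.22, 0.07, -0.02],"delta_rot":[0.0, 0.0, 0.94],"fingers":-0.27},
{"slide":[0.23, 0.06, -0.02],"delta_rot":[0.0, 0.0, 0.94],"fingers":-0.27}]

[{"slide":[0.23, 0.04, -0.02],"delta_rot":[0.0, 0.0, 0.94],"fingers":-0.27},
{"slide":[0.23, 0.02, -0.02],"delta_rot":[0.0, 0.0, 0.94],"fingers":-0.27},
{"slide":[0.23, 0.01, -0.02],"delta_rot":[0.0, 0.0, 0.94],"fingers":-0.27},
{"slide":[0.23, -0.01, -0.02],"delta_rot":[0.0, 0.0, 0.94],"fingers":-0.27},
{"slide":[0.23, -0.03, -0.02],"delta_rot":[0.0, 0.0, 0.94],"fingers":-0.27},
{"slide":[0.23, -0.05, -0.02],"delta_rot":[0.0, 0.0, 0.95],"fingers":-0.27},
{"slide":[0.23, -0.06, -0.02],"delta_rot":[0.0, 0.0, 0.94],"fingers":-0.27},
{"slide":[0.22, -0.08, -0.01],"delta_rot":[0.0, 0.0, 0.95],"fingers":-0.27}]

[{"slide":[0.21, -0.1, -0.02],"delta_rot":[0.0, 0.0, 0.94],"fingers":-0.27},
{"slide":[0.2, -0.11, -0.01],"delta_rot":[0.0, -0.01, 0.95],"fingers":-0.27},
{"slide":[0.2, -0.13, -0.02],"delta_rot":[0.0, 0.0, 0.94],"fingers":-0.27},
{"slide":[0.19, -0.14, -0.01],"delta_rot":[0.0, -0.01, 0.95],"fingers":-0.27}]

end [ 0.5301 -0.0508  0.2494] [ 179.99    0.   -112.02]
```

Call:
play_rows(
  rows=[
    {"slide": [0.17, 0.16, -0.02], "delta_rot": [0, 0, 0.94], "fingers": -0.27},
    {"slide": [0.18, 0.15, -0.02], "delta_rot": [0, 0, 0.94], "fingers": -0.27},
    {"slide": [0.19, 0.14, -0.02], "delta_rot": [0, 0, 0.94], "fingers": -0.27},
    {"slide": [0.2, 0.12, -0.02], "delta_rot": [0, 0, 0.94], "fingers": -0.27},
    {"slide": [0.21, 0.11, -0.02], "delta_rot": [0, 0, 0.94], "fingers": -0.27},
    {"slide": [0.21, 0.09, -0.02], "delta_rot": [0, 0, 0.94], "fingers": -0.27},
    {"slide": [0.22, 0.07, -0.02], "delta_rot": [0, 0, 0.94], "fingers": -0.27},
    {"slide": [0.23, 0.06, -0.02], "delta_rot": [0, 0, 0.94], "fingers": -0.27},
  ],
)

```text
time_s: 1.1
tcp_pos: [0.3887, 0.3436, 0.2178]
eef_rot: [180.0, -0.0, -60.3]
contact_force: [0.3, 0.0, -0.2]
gripper_width: 0.0321
gripper_force: 0.0
```

Call:
play_rows(
  rows=[
    {"slide": [0.23, 0.04, -0.02], "delta_rot": [0, 0, 0.94], "fingers": -0.27},
    {"slide": [0.23, 0.02, -0.02], "delta_rot": [0, 0, 0.94], "fingers": -0.27},
    {"slide": [0.23, 0.01, -0.02], "delta_rot": [0, 0, 0.94], "fingers": -0.27},
    {"slide": [0.23, -0.01, -0.02], "delta_rot": [0, 0, 0.94], "fingers": -0.27},
    {"slide": [0.23, -0.03, -0.02], "delta_rot": [0, 0, 0.94], "fingers": -0.27},
    {"slide": [0.23, -0.05, -0.02], "delta_rot": [0, 0, 0.95], "fingers": -0.27},
    {"slide": [0.23, -0.06, -0.02], "delta_rot": [0, 0, 0.94], "fingers": -0.27},
    {"slide": [0.22, -0.08, -0.01], "delta_rot": [0, 0, 0.95], "fingers": -0.27},
  ],
)

```text
time_s: 2.1
tcp_pos: [0.4829, 0.0805, 0.2404]
eef_rot: [180.0, 0.0, -94.8]
contact_force: [0.1, 0.6, -0.4]
gripper_width: 0.032
gripper_force: 0.0
```

Call:
play_rows(
  rows=[
    {"slide": [0.21, -0.1, -0.02], "delta_rot": [0, 0, 0.94], "fingers": -0.27},
    {"slide": [0.2, -0.11, -0.01], "delta_rot": [0, 0, 0.95], "fingers": -0.27},
    {"slide": [0.2, -0.13, -0.02], "delta_rot": [0, 0, 0.94], "fingers": -0.27},
    {"slide": [0.19, -0.14, -0.01], "delta_rot": [0, 0, 0.95], "fingers": -0.27},
    {"slide": [0, 0, 0], "delta_rot": [0, 0, 0], "fingers": -0.27},
    {"slide": [0, 0, 0], "delta_rot": [0, 0, 0], "fingers": -0.27},
  ],
)

```text
time_s: 2.85
tcp_pos: [0.5299, -0.0504, 0.2491]
eef_rot: [180.0, -0.0, -112.0]
contact_force: [-1.1, -0.1, -0.5]
gripper_width: 0.0319
gripper_force: 0.0
```

Run:
```python
from h import *
import pickle
s=r.get_state();c=wcam(r.capture('wrist'),s);pickle.dump(c,open('w1.pkl','wb'))
print(s['tcp_pos'],s['eef_rot'],s['joints'],s['gripper_width'],-c['R'].T@c['t'])
cv2.imwrite('pics/w1.png',cv2.resize(np.array(c['image']),(800,600),interpolation=cv2.INTER_CUBIC))
for X in [(.436,-.193,.008),(.583,-.052,.015)]: print(np.array(proj(c,X))*1.4286)
plan([([.436,-.193,.16],-151.8,8,-.27)])
```

```text
[ 0.52992203 -0.0504052   0.24906656] [ 1.79956583e+02 -1.14354469e-02 -1.12020716e+02] [ 1.56714745e+01  5.18720026e+00 -1.21525737e+01 -1.83261190e-02
 -7.27015751e+01 -3.76867396e+01] 0.031913719860017786 [ 0.50050832 -0.12381223  0.44064334]
[444.52818811  38.20381628]
[348.73548218 263.9379073 ]
TOO BIG [0.14 0.03 0.07] [0.   0.   1.09]
TOO BIG [0.14 0.02 0.08] [0.   0.   1.09]
TOO BIG [0.14 0.   0.07] [0.   0.   1.08]
TOO BIG [ 0.14 -0.01  0.08] [0.   0.   1.09]
TOO BIG [ 0.14 -0.02  0.07] [0.   0.   1.08]
TOO BIG [ 0.14 -0.03  0.08] [0.   0.   1.09]
TOO BIG [ 0.14 -0.05  0.07] [0.   0.   1.08]
TOO BIG [ 0.13 -0.06  0.08] [0.   0.   1.09]
[{"slide":[0.14, 0.03, 0.07],"delta_rot":[0.0, 0.0, 1.09],"fingers":-0.27},
{"slide":[0.14, 0.02, 0.08],"delta_rot":[0.0, 0.0, 1.09],"fingers":-0.27},
{"slide":[0.14, 0.0, 0.07],"delta_rot":[0.0, 0.0, 1.08],"fingers":-0.27},
{"slide":[0.14, -0.01, 0.08],"delta_rot":[0.0, 0.0, 1.09],"fingers":-0.27},
{"slide":[0.14, -0.02, 0.07],"delta_rot":[0.0, 0.0, 1.08],"fingers":-0.27},
{"slide":[0.14, -0.03, 0.08],"delta_rot":[0.0, 0.0, 1.09],"fingers":-0.27},
{"slide":[0.14, -0.05, 0.07],"delta_rot":[0.0, 0.0, 1.08],"fingers":-0.27},
{"slide":[0.13, -0.06, 0.08],"delta_rot":[0.0, 0.0, 1.09],"fingers":-0.27}]

end [ 0.4358 -0.1931  0.1593] [ 1.7998e+02 -2.0000e-02 -1.5181e+02]
```

View pics/w1.png

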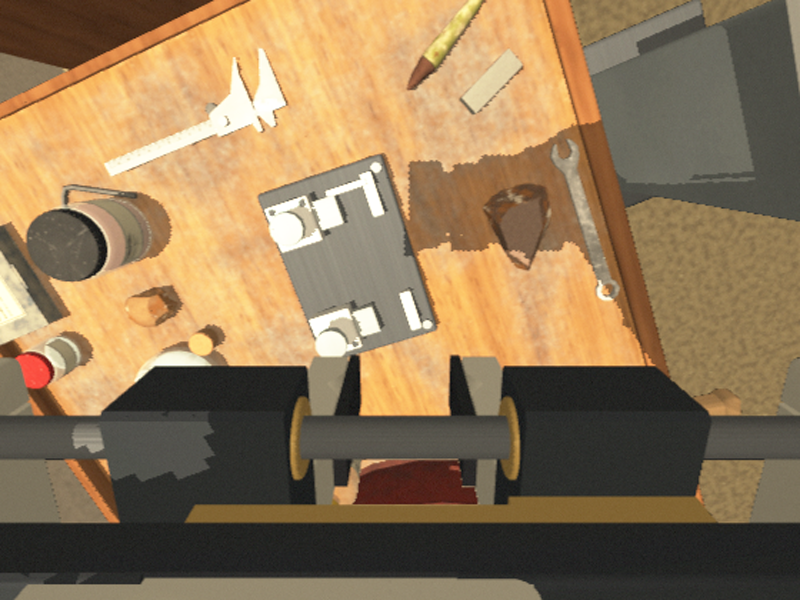

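The wrist view shows the dop tip at (409,88) and its body at about (450,32). The jig corners are at (260,196), (384,155) and (437,326), and the fences are near (373,195) and (408,311). I'll enlarge the jig.

Run:
```python
from h import *
import pickle
c=pickle.load(open('w1.pkl','rb'));im=np.array(c['image'])
cv2.imwrite('pics/c2.png',cv2.resize(im[100:260,170:370],None,fx=3.7,fy=3.7,interpolation=cv2.INTER_CUBIC))
P=lambda u,v,z:np.round(pix2w(c,u/1.42857,v/1.42857,z),4)[:2]
print('tip',P(409,88,.008),'body',P(450,32,.008),'stone',P(491,82,.018))
```

```text
tip [ 0.4766 -0.1692] body [ 0.4303 -0.1955] stone [ 0.4137 -0.1474]
```

View pics/c2.png

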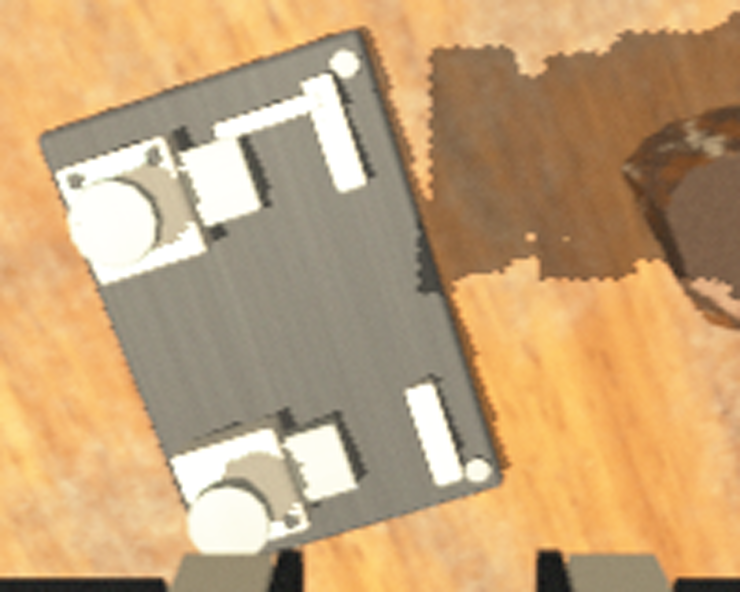

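Call:
play_rows(
  rows=[
    {"slide": [0.14, 0.03, 0.07], "delta_rot": [0, 0, 1], "fingers": -0.27},
    {"slide": [0.14, 0.02, 0.08], "delta_rot": [0, 0, 1], "fingers": -0.27},
    {"slide": [0.14, 0, 0.07], "delta_rot": [0, 0, 1], "fingers": -0.27},
    {"slide": [0.14, -0.01, 0.08], "delta_rot": [0, 0, 1], "fingers": -0.27},
    {"slide": [0.14, -0.02, 0.07], "delta_rot": [0, 0, 1], "fingers": -0.27},
    {"slide": [0.14, -0.03, 0.08], "delta_rot": [0, 0, 1], "fingers": -0.27},
    {"slide": [0.14, -0.05, 0.07], "delta_rot": [0, 0, 1], "fingers": -0.27},
    {"slide": [0.13, -0.06, 0.08], "delta_rot": [0, 0, 1], "fingers": -0.27},
  ],
)

```text
time_s: 3.9
tcp_pos: [0.4394, -0.1952, 0.1594]
eef_rot: [-180.0, 0.0, -148.7]
contact_force: [0.4, -0.2, 0.1]
gripper_width: 0.0324
gripper_force: 0.0
```

The crop shows the jig corners at (40,135), (360,32) and (502,482). The inner fence faces run (304,85)-(343,190) and (405,388)-(438,486), and the pin tops are at (113,221) and (228,521).

Run:
```python
from h import *
import pickle
c=pickle.load(open('w1.pkl','rb'))
P=lambda u,v,z:pix2w(c,u/3.7+170,v/3.7+100,z)[:2]
A=np.array([P(40,135,.015),P(360,32,.015),P(502,482,.015),P(113,221,.061),P(228,521,.061)])
B=np.array([[58,-85],[-58,-85],[-58,85],[31,-52],[31,52]])/1000
a0,b0=A.mean(0),B.mean(0);H=(B-b0).T@(A-a0);th=np.arctan2(H[0,1]-H[1,0],H[0,0]+H[1,1])
R=np.array([[np.cos(th),-np.sin(th)],[np.sin(th),np.cos(th)]]);o=a0-R@b0
print('jig',o,np.degrees(th),'res mm',np.round(((A-o)@R-B)*1e3,1).tolist())
for n,q in dict(fR=(304,85,.024),fR2=(343,190,.024),fL=(405,388,.024),fL2=(438,486,.024),jR=(242,140,.026),jR2=(262,207,.026),jL=(330,422,.026),jL2=(355,488,.026)).items(): print(n,np.round((P(*q)-o)@R*1e3,1))
for xm in(-.018,-.020):print(xm,o+R@[xm,0])
print('pins',o+R@[.031,.052],o+R@[.031,-.052])
plan([([.434,-.193,.06],-151,4,-.27),([.434,-.193,.006],-151,4,-.27)])
```

```text
jig [ 0.58169282 -0.05004293] -4.773872688589997 res mm [[-1.5, 1.5], [1.2, 1.9], [0.5, -2.2], [-0.2, -0.5], [-0.1, -0.6]]
fR [-34.6 -72.7]
fR2 [-36.  -36.6]
fL [-35.1  35.4]
fL2 [-35.4  73.9]
jR [ -9.6 -62.2]
jR2 [ -8.6 -39.5]
jL [-6.4 38.9]
jL2 [-7.1 65.1]
-0.018 [ 0.56375526 -0.04854491]
-0.02 [ 0.5617622  -0.04837846]
pins [ 0.61691289 -0.00080325] [ 0.60825766 -0.10444247]
[{"slide":[0.01, 0.01, 0.17],"delta_rot":[0.0, 0.0, 0.12],"fingers":-0.27},
{"slide":[0.0, 0.01, 0.16],"delta_rot":[0.0, 0.0, 0.13],"fingers":-0.27},
{"slide":[0.01, 0.01, 0.17],"delta_rot":[0.0, 0.0, 0.12],"fingers":-0.27},
{"slide":[0.0, 0.0, 0.16],"delta_rot":[0.0, 0.01, 0.13],"fingers":-0.27},
{"slide":[0.0, 0.0, 0.09],"delta_rot":[0.0, 0.0, 0.0],"fingers":-0.27},
{"slide":[0.0, 0.0, 0.09],"delta_rot":[0.0, 0.0, 0.0],"fingers":-0.27},
{"slide":[0.0, 0.0, 0.09],"delta_rot":[0.0, 0.0, 0.0],"fingers":-0.27},
{"slide":[0.0, 0.0, 0.09],"delta_rot":[0.0, 0.0, 0.0],"fingers":-0.27}]

end [ 0.4346 -0.1929  0.0064] [-1.7998e+02 -1.0000e-02 -1.5100e+02]
```

Call:
play_rows(
  rows=[
    {"slide": [0.01, 0.01, 0.17], "delta_rot": [0, 0, 0.12], "fingers": -0.27},
    {"slide": [0, 0.01, 0.16], "delta_rot": [0, 0, 0.13], "fingers": -0.27},
    {"slide": [0.01, 0.01, 0.17], "delta_rot": [0, 0, 0.12], "fingers": -0.27},
    {"slide": [0, 0, 0.16], "delta_rot": [0, 0, 0.13], "fingers": -0.27},
    {"slide": [0, 0, 0.09], "delta_rot": [0, 0, 0], "fingers": -0.27},
    {"slide": [0, 0, 0.09], "delta_rot": [0, 0, 0], "fingers": -0.27},
    {"slide": [0, 0, 0.09], "delta_rot": [0, 0, 0], "fingers": -0.27},
    {"slide": [0, 0, 0.09], "delta_rot": [0, 0, 0], "fingers": -0.27},
  ],
  squeeze=20,
)

```text
time_s: 4.9
tcp_pos: [0.4351, -0.1932, 0.0059]
eef_rot: [-180.0, 0.0, -151.0]
contact_force: [-0.5, 0.4, 0.1]
gripper_width: 0.0319
gripper_force: 0.0
```

Call:
play_rows(
  rows=[
    {"slide": [0, 0, 0], "delta_rot": [0, 0, 0], "fingers": -0.27},
    {"slide": [0, 0, 0], "delta_rot": [0, 0, 0], "fingers": -1},
    {"slide": [0, 0, 0], "delta_rot": [0, 0, 0], "fingers": -1},
    {"slide": [0, 0, 0], "delta_rot": [0, 0, 0], "fingers": -1},
    {"slide": [0, 0, 0], "delta_rot": [0, 0, 0], "fingers": -1},
  ],
)

```text
time_s: 5.52
tcp_pos: [0.4349, -0.1933, 0.0067]
eef_rot: [-180.0, 0.0, -151.0]
contact_force: [-0.2, -0.3, -0.6]
gripper_width: 0.0012
gripper_force: 0.0
```

Run:
```python
from h import *
s=r.get_state();print(s['tcp_pos'],s['eef_rot'],s['gripper_width'],s['gripper_force'])
plan([([.436,-.185,.12],-148,3,-1),([.560,-.0482,.12],-94.6,13,-1)])
```

```text
[ 0.434931   -0.19326937  0.00672175] [-1.79982588e+02  2.77905192e-02 -1.50975796e+02] 0.001243063436445652 0.0
[{"slide":[-0.01, 0.01, -0.25],"delta_rot":[0.0, 0.0, -0.22],"fingers":-1},
{"slide":[-0.01, 0.02, -0.25],"delta_rot":[0.0, 0.0, -0.21],"fingers":-1},
{"slide":[-0.01, 0.01, -0.26],"delta_rot":[0.0, 0.01, -0.22],"fingers":-1},
{"slide":[-0.09, 0.03, 0.0],"delta_rot":[0.0, 0.0, -0.9],"fingers":-1},
{"slide":[-0.09, 0.02, 0.0],"delta_rot":[0.0, 0.0, -0.9],"fingers":-1},
{"slide":[-0.09, 0.01, 0.0],"delta_rot":[0.0, 0.0, -0.9],"fingers":-1},
{"slide":[-0.1, 0.01, 0.0],"delta_rot":[0.0, 0.0, -0.89],"fingers":-1},
{"slide":[-0.1, 0.0, 0.0],"delta_rot":[0.0, 0.0, -0.9],"fingers":-1}]

[{"slide":[-0.09, -0.01, 0.0],"delta_rot":[0.0, 0.0, -0.89],"fingers":-1},
{"slide":[-0.09, -0.02, 0.0],"delta_rot":[0.0, 0.0, -0.9],"fingers":-1},
{"slide":[-0.09, -0.02, 0.0],"delta_rot":[0.0, 0.0, -0.89],"fingers":-1},
{"slide":[-0.09, -0.03, 0.0],"delta_rot":[0.0, 0.0, -0.9],"fingers":-1},
{"slide":[-0.09, -0.03, 0.0],"delta_rot":[0.0, 0.0, -0.89],"fingers":-1},
{"slide":[-0.09, -0.04, 0.0],"delta_rot":[0.0, 0.0, -0.9],"fingers":-1},
{"slide":[-0.08, -0.05, 0.0],"delta_rot":[0.0, 0.0, -0.89],"fingers":-1},
{"slide":[-0.08, -0.05, 0.0],"delta_rot":[0.0, -0.01, -0.9],"fingers":-1}]

end [ 0.5592 -0.0488  0.1206] [ 1.80e+02  2.00e-02 -9.46e+01]
```

The fingers shut completely, so the stick isn't held. I'll look.

Run:
```python
from h import *
import pickle
ims=[]
c=r.capture('side');pickle.dump(c,open('s2.pkl','wb'));u,v=map(int,proj(c,(.435,-.193,.01)));print(u,v)
a=np.array(c['image'])[v-60:v+60,u-60:u+60]
s=r.get_state();d=wcam(r.capture('wrist'),s);pickle.dump(d,open('w2.pkl','wb'));b=np.array(d['image'])
print(proj(d,(.435,-.193,.008)))
cv2.imwrite('pics/m1.png',np.hstack([cv2.resize(a,(400,400),interpolation=cv2.INTER_CUBIC),cv2.resize(b,(400,300)).copy() if 0 else cv2.copyMakeBorder(cv2.resize(b,(400,300)),0,100,0,0,cv2.BORDER_CONSTANT)]))
```

```text
283 313
(np.float64(282.82254065665), np.float64(242.0736703539077))
```

View pics/m1.png

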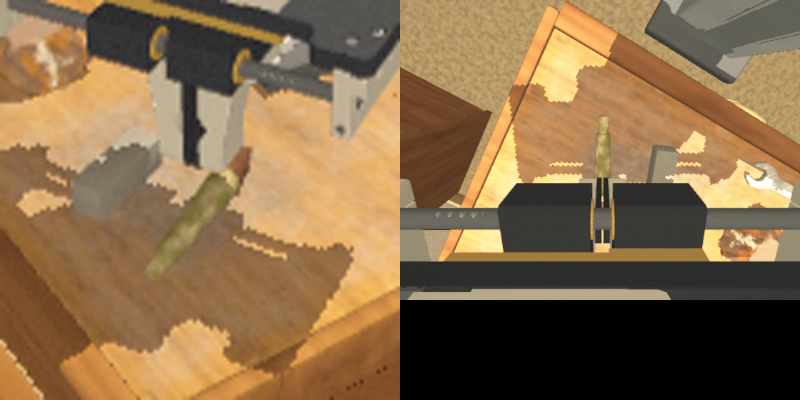

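Run:
```python
from h import *
import pickle
d=pickle.load(open('w2.pkl','rb'));c=pickle.load(open('s2.pkl','rb'));R,p=tool(r.get_state())
for dz in(0,-.01,-.02,-.03):
  for dx in(0,.01): X=p+R.apply([dx,0,dz]);print(dz,dx,np.round(proj(d,X)),np.round(proj(c,X)))
b=np.array(d['image'])[150:290,190:370];u,v=283,313
cv2.imwrite('pics/m2.png',np.hstack([cv2.resize(b,(450,350),interpolation=cv2.INTER_CUBIC),cv2.resize(np.array(c['image'])[v-35:v+35,u-35:u+35],(350,350),interpolation=cv2.INTER_CUBIC)]))
```

```text
0 0 [283. 241.] [284. 315.]
0 0.01 [283. 225.] [281. 319.]
-0.01 0 [283. 247.] [283. 310.]
-0.01 0.01 [283. 231.] [280. 314.]
-0.02 0 [283. 254.] [283. 305.]
-0.02 0.01 [283. 238.] [280. 309.]
-0.03 0 [283. 262.] [283. 300.]
-0.03 0.01 [283. 245.] [280. 304.]
```

View pics/m2.png

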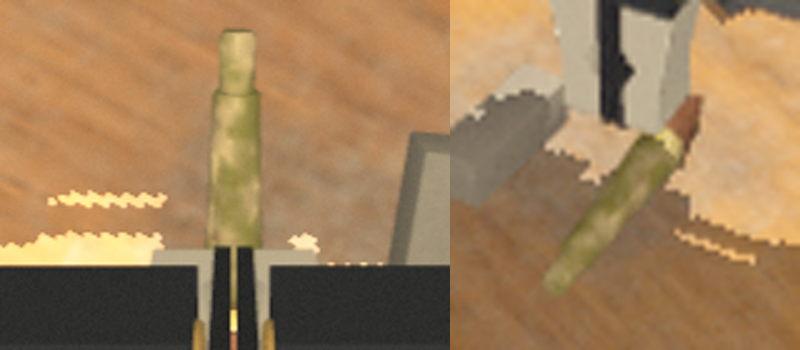

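Both cameras show the fingertips about 30 mm behind the reported TCP. The wrist view puts the tip edge at row 249, and the side view at row 302. The fingers closed above the stick, and its tip is still where it was. I'll reopen and descend carefully, watching the force.

Call:
play_rows(
  rows=[
    {"slide": [0, 0, 0], "delta_rot": [0, 0, 0], "fingers": -0.27},
    {"slide": [0, 0, 0], "delta_rot": [0, 0, 0], "fingers": -0.27},
    {"slide": [0, 0, 0], "delta_rot": [0, 0, 0], "fingers": -0.27},
    {"slide": [0, 0, 0.05], "delta_rot": [0, 0, 0], "fingers": -0.27},
    {"slide": [0, 0, 0.05], "delta_rot": [0, 0, 0], "fingers": -0.27},
  ],
)

```text
time_s: 6.25
tcp_pos: [0.4346, -0.1932, -0.0091]
eef_rot: [180.0, -0.0, -151.0]
contact_force: [0.5, -0.2, -0.1]
gripper_width: 0.0317
gripper_force: 0.0
```

Call:
play_rows(
  rows=[
    {"slide": [0, 0, 0.03], "delta_rot": [0, 0, 0], "fingers": -0.27},
    {"slide": [0, 0, 0], "delta_rot": [0, 0, 0], "fingers": -0.27},
  ],
)

```text
time_s: 6.5
tcp_pos: [0.4343, -0.1932, -0.0136]
eef_rot: [180.0, -0.1, -151.0]
contact_force: [0.7, 0.6, 1.3]
gripper_width: 0.032
gripper_force: 0.0
```

Call:
play_rows(
  rows=[
    {"slide": [0, 0, 0.03], "delta_rot": [0, 0, 0], "fingers": -0.27},
    {"slide": [0, 0, 0], "delta_rot": [0, 0, 0], "fingers": -0.27},
  ],
)

```text
time_s: 6.75
tcp_pos: [0.4345, -0.1932, -0.0178]
eef_rot: [180.0, -0.0, -151.0]
contact_force: [-0.2, 0.5, -0.6]
gripper_width: 0.0315
gripper_force: 0.0
```

Call:
play_rows(
  rows=[
    {"slide": [0, 0, 0.02], "delta_rot": [0, 0, 0], "fingers": -0.27},
    {"slide": [0, 0, 0], "delta_rot": [0, 0, 0], "fingers": -0.27},
  ],
)

```text
time_s: 7.0
tcp_pos: [0.4347, -0.1932, -0.0207]
eef_rot: [180.0, -0.0, -151.0]
contact_force: [-1.0, 0.2, 0.1]
gripper_width: 0.0317
gripper_force: 0.0
```

Call:
play_rows(
  rows=[
    {"slide": [0, 0, 0.02], "delta_rot": [0, 0, 0], "fingers": -0.27},
    {"slide": [0, 0, 0], "delta_rot": [0, 0, 0], "fingers": -0.27},
  ],
)

```text
time_s: 7.25
tcp_pos: [0.4346, -0.1932, -0.0237]
eef_rot: [180.0, -0.0, -151.0]
contact_force: [0.5, -0.1, -0.6]
gripper_width: 0.032
gripper_force: 0.0
```

Call:
play_rows(
  rows=[
    {"slide": [0, 0, 0.01], "delta_rot": [0, 0, 0], "fingers": -0.27},
    {"slide": [0, 0, 0], "delta_rot": [0, 0, 0], "fingers": -1},
    {"slide": [0, 0, 0], "delta_rot": [0, 0, 0], "fingers": -1},
    {"slide": [0, 0, 0], "delta_rot": [0, 0, 0], "fingers": -1},
    {"slide": [0, 0, 0], "delta_rot": [0, 0, 0], "fingers": -1},
  ],
)

```text
time_s: 7.88
tcp_pos: [0.4348, -0.1932, -0.025]
eef_rot: [-180.0, 0.0, -151.0]
contact_force: [0.4, 0.6, -0.2]
gripper_width: 0.0158
gripper_force: 20.0
```

Run:
```python
from h import *
s=r.get_state();print(s['tcp_pos'],s['gripper_width'],s['gripper_force'])
plan([([.4346,-.193,.075],-151,4,-1),([.560,-.0482,.08],-94.6,12,-1)])
```

```text
[ 0.43475144 -0.19323752 -0.02503003] 0.015780881975828706 19.95412141084671
TOO BIG [-0.1   0.04  0.  ] [ 0.    0.   -1.03]
TOO BIG [-0.1   0.03  0.  ] [ 0.    0.   -1.03]
TOO BIG [-0.1   0.02  0.  ] [ 0.    0.   -1.02]
TOO BIG [-0.11  0.01  0.  ] [ 0.    0.   -1.03]
TOO BIG [-0.11  0.    0.  ] [ 0.    0.   -1.02]
TOO BIG [-0.11 -0.01  0.  ] [ 0.    0.   -1.03]
TOO BIG [-0.1  -0.01 -0.01] [ 0.    0.   -1.02]
TOO BIG [-0.1  -0.02  0.  ] [ 0.    0.   -1.03]
TOO BIG [-0.1  -0.03 -0.01] [ 0.    0.   -1.02]
TOO BIG [-0.1  -0.04  0.  ] [ 0.    0.   -1.03]
TOO BIG [-0.1  -0.05 -0.01] [ 0.    0.   -1.02]
TOO BIG [-0.09 -0.06  0.  ] [ 0.    0.   -1.03]
[{"slide":[0.0, 0.0, -0.17],"delta_rot":[0.0, 0.0, 0.0],"fingers":-1},
{"slide":[0.0, 0.0, -0.17],"delta_rot":[0.0, 0.0, 0.0],"fingers":-1},
{"slide":[0.0, 0.0, -0.16],"delta_rot":[0.0, 0.0, 0.0],"fingers":-1},
{"slide":[0.0, 0.0, -0.17],"delta_rot":[0.0, 0.0, 0.01],"fingers":-1},
{"slide":[-0.1, 0.04, 0.0],"delta_rot":[0.0, 0.0, -1.03],"fingers":-1},
{"slide":[-0.1, 0.03, 0.0],"delta_rot":[0.0, 0.0, -1.03],"fingers":-1},
{"slide":[-0.1, 0.02, 0.0],"delta_rot":[0.0, 0.0, -1.02],"fingers":-1},
{"slide":[-0.11, 0.01, 0.0],"delta_rot":[0.0, 0.0, -1.03],"fingers":-1}]

[{"slide":[-0.11, 0.0, 0.0],"delta_rot":[0.0, 0.0, -1.02],"fingers":-1},
{"slide":[-0.11, -0.01, 0.0],"delta_rot":[0.0, 0.0, -1.03],"fingers":-1},
{"slide":[-0.1, -0.01, -0.01],"delta_rot":[0.0, 0.0, -1.02],"fingers":-1},
{"slide":[-0.1, -0.02, 0.0],"delta_rot":[0.0, 0.0, -1.03],"fingers":-1},
{"slide":[-0.1, -0.03, -0.01],"delta_rot":[0.0, 0.0, -1.02],"fingers":-1},
{"slide":[-0.1, -0.04, 0.0],"delta_rot":[0.0, 0.0, -1.03],"fingers":-1},
{"slide":[-0.1, -0.05, -0.01],"delta_rot":[0.0, 0.0, -1.02],"fingers":-1},
{"slide":[-0.09, -0.06, 0.0],"delta_rot":[0.0, 0.0, -1.03],"fingers":-1}]

end [ 0.5598 -0.0477  0.08  ] [-180.     0.   -94.6]
```

Call:
play_rows(
  rows=[
    {"slide": [0, 0, -0.17], "delta_rot": [0, 0, 0], "fingers": -1},
    {"slide": [0, 0, -0.17], "delta_rot": [0, 0, 0], "fingers": -1},
    {"slide": [0, 0, -0.16], "delta_rot": [0, 0, 0], "fingers": -1},
    {"slide": [0, 0, -0.17], "delta_rot": [0, 0, 0], "fingers": -1},
    {"slide": [-0.1, 0.04, 0], "delta_rot": [0, 0, -1], "fingers": -1},
    {"slide": [-0.1, 0.03, 0], "delta_rot": [0, 0, -1], "fingers": -1},
    {"slide": [-0.1, 0.02, 0], "delta_rot": [0, 0, -1], "fingers": -1},
    {"slide": [-0.11, 0.01, 0], "delta_rot": [0, 0, -1], "fingers": -1},
  ],
)

```text
time_s: 8.88
tcp_pos: [0.4761, -0.1443, 0.0755]
eef_rot: [180.0, 0.0, -132.5]
contact_force: [-0.1, 0.0, 0.1]
gripper_width: 0.0157
gripper_force: 20.0
```

Call:
play_rows(
  rows=[
    {"slide": [-0.11, 0, 0], "delta_rot": [0, 0, -1], "fingers": -1},
    {"slide": [-0.11, -0.01, 0], "delta_rot": [0, 0, -1], "fingers": -1},
    {"slide": [-0.1, -0.01, 0], "delta_rot": [0, 0, -1], "fingers": -1},
    {"slide": [-0.1, -0.02, 0], "delta_rot": [0, 0, -1], "fingers": -1},
    {"slide": [-0.1, -0.03, 0], "delta_rot": [0, 0, -1], "fingers": -1},
    {"slide": [-0.1, -0.04, 0], "delta_rot": [0, 0, -1], "fingers": -1},
    {"slide": [-0.1, -0.05, 0], "delta_rot": [0, 0, -1], "fingers": -1},
    {"slide": [-0.09, -0.06, 0], "delta_rot": [0, 0, -1], "fingers": -1},
  ],
)

```text
time_s: 9.88
tcp_pos: [0.5615, -0.0487, 0.0753]
eef_rot: [180.0, -0.0, -95.8]
contact_force: [0.1, -0.5, 0.0]
gripper_width: 0.0161
gripper_force: 20.0
```

Run:
```python
from h import *
import pickle
s=r.get_state();print(s['tcp_pos'],s['eef_rot'],s['gripper_width'],s['gripper_force'])
plan([([.560,-.0482,.03],-94.6,4,-1),([.560,-.0482,-.009],-94.6,5,-1)],3)
c=wcam(r.capture('wrist'),s);pickle.dump(c,open('w3.pkl','wb'));t=r.capture('top')
b=cv2.resize(np.array(c['image']),(480,360));a=cv2.resize(np.array(t['image'])[185:275,250:350],(320,288),interpolation=cv2.INTER_CUBIC)
cv2.imwrite('pics/p1.png',np.hstack([b,cv2.copyMakeBorder(a,0,72,0,0,cv2.BORDER_CONSTANT)]))
```

```text
[ 0.56149352 -0.0486723   0.07531758] [ 1.79978456e+02 -3.79666763e-03 -9.58193520e+01] 0.016099315654220757 19.954113364219666
[{"slide":[-0.001, 0.003, 0.076],"delta_rot":[0.001, 0.0, -0.067],"fingers":-1},
{"slide":[0.0, 0.002, 0.075],"delta_rot":[0.001, 0.0, -0.066],"fingers":-1},
{"slide":[-0.001, 0.003, 0.076],"delta_rot":[0.001, 0.0, -0.067],"fingers":-1},
{"slide":[0.0, 0.002, 0.075],"delta_rot":[0.002, -0.001, -0.066],"fingers":-1},
{"slide":[0.0, 0.0, 0.052],"delta_rot":[0.0, 0.0, 0.0],"fingers":-1},
{"slide":[0.0, 0.0, 0.052],"delta_rot":[0.0, 0.0, 0.0],"fingers":-1},
{"slide":[0.0, 0.0, 0.052],"delta_rot":[0.0, 0.0, 0.0],"fingers":-1},
{"slide":[0.0, 0.0, 0.052],"delta_rot":[0.0, 0.0, 0.0],"fingers":-1}]

[{"slide":[0.0, 0.0, 0.052],"delta_rot":[0.0, 0.0, 0.0],"fingers":-1}]

end [ 0.56   -0.0482 -0.009 ] [-180.     0.   -94.6]
```

View pics/p1.png

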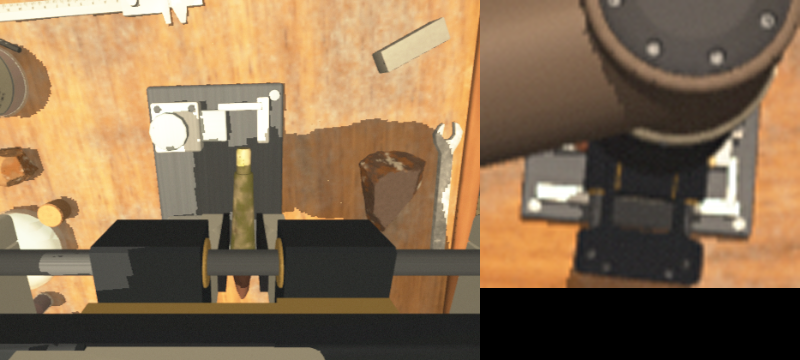

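The wrist view shows the stick held, with its butt end at (243.5,150). The fence inner face is at (258,98)-(258,142) and the right jaw front at (226,110)-(226,139), in 480-px scale. The tip points back to the open end.

Run:
```python
from h import *
import pickle
c=pickle.load(open('w3.pkl','rb'));k=560/480
th=np.radians(-4.7);R=np.array([[np.cos(th),-np.sin(th)],[np.sin(th),np.cos(th)]]);o=np.array([.5817,-.05])
for n,u,v,z in[('butt',243.5,150,.108),('dop edge',233,178,.108),('dop edge',255,178,.108),('fence',258,98,.024),('fence',257.5,142,.024),('jaw',226,110,.026),('jaw',227,139,.026),('pinR',169,131,.061),('stop',238,106,.026)]:
    w=pix2w(c,u*k,v*k,z)[:2];print(n,np.round(w,4),'jig mm',np.round((w-o)@R*1e3,1))
print('tcp jig',(np.array([.5615,-.0487])-o)@R*1e3)
```

```text
butt [ 0.5561 -0.0958] jig mm [-21.8 -47.7]
dop edge [ 0.5638 -0.08  ] jig mm [-15.4 -31.4]
dop edge [ 0.5511 -0.0787] jig mm [-28.1 -31.1]
fence [ 0.5412 -0.1206] jig mm [-34.6 -73.7]
fence [ 0.5448 -0.0847] jig mm [-34.  -37.6]
jaw [ 0.5682 -0.114 ] jig mm [ -8.2 -64.9]
jaw [ 0.5702 -0.0902] jig mm [ -8.2 -41. ]
pinR [ 0.6083 -0.1056] jig mm [ 31.1 -53.2]
stop [ 0.5581 -0.1161] jig mm [-18.1 -67.8]
tcp jig [-20.23859527  -0.35952927]
```

Call:
play_rows(
  rows=[
    {"slide": [-0.001, 0.003, 0.076], "delta_rot": [0, 0, -0.067], "fingers": -1},
    {"slide": [0, 0.002, 0.075], "delta_rot": [0, 0, -0.066], "fingers": -1},
    {"slide": [-0.001, 0.003, 0.076], "delta_rot": [0, 0, -0.067], "fingers": -1},
    {"slide": [0, 0.002, 0.075], "delta_rot": [0, 0, -0.066], "fingers": -1},
    {"slide": [0, 0, 0.052], "delta_rot": [0, 0, 0], "fingers": -1},
    {"slide": [0, 0, 0.052], "delta_rot": [0, 0, 0], "fingers": -1},
    {"slide": [0, 0, 0.052], "delta_rot": [0, 0, 0], "fingers": -1},
    {"slide": [0, 0, 0.052], "delta_rot": [0, 0, 0], "fingers": -1},
  ],
)

```text
time_s: 10.98
tcp_pos: [0.56, -0.0486, -0.0014]
eef_rot: [-180.0, 0.0, -94.8]
contact_force: [0.3, -0.1, -0.9]
gripper_width: 0.0154
gripper_force: 20.0
```

Call:
play_rows(
  rows=[
    {"slide": [0, 0, 0.05], "delta_rot": [0, 0, 0], "fingers": -1},
    {"slide": [0, 0, 0.01], "delta_rot": [0, 0, 0], "fingers": -1},
  ],
)

```text
time_s: 11.22
tcp_pos: [0.5597, -0.0487, -0.01]
eef_rot: [180.0, -0.0, -94.7]
contact_force: [-5.7, 2.0, 13.8]
gripper_width: 0.0157
gripper_force: 20.0
```

Call:
play_rows(
  rows=[
    {"slide": [0, 0, 0], "delta_rot": [0, 0, 0], "fingers": -0.27},
    {"slide": [0, 0, 0], "delta_rot": [0, 0, 0], "fingers": -0.27},
    {"slide": [0, 0, 0], "delta_rot": [0, 0, 0], "fingers": -0.27},
    {"slide": [0, 0, -0.1], "delta_rot": [0, 0, 0], "fingers": -0.27},
    {"slide": [0, 0, -0.2], "delta_rot": [0, 0, 0], "fingers": -0.27},
    {"slide": [0, 0, -0.3], "delta_rot": [0, 0, 0], "fingers": -0.27},
  ],
)

```text
time_s: 11.98
tcp_pos: [0.5591, -0.0488, 0.0809]
eef_rot: [179.9, -0.0, -94.8]
contact_force: [1.2, 0.4, -0.3]
gripper_width: 0.0321
gripper_force: 0.0
```

Run:
```python
from h import *
plan([([.418,.176,.14],-10.9,19,-.2)])
```

```text
[{"slide":[-0.07, 0.06, -0.02],"delta_rot":[0.0, 0.0, -0.96],"fingers":-0.2},
{"slide":[-0.08, 0.05, -0.02],"delta_rot":[0.0, 0.0, -0.96],"fingers":-0.2},
{"slide":[-0.08, 0.04, -0.02],"delta_rot":[0.0, 0.0, -0.96],"fingers":-0.2},
{"slide":[-0.09, 0.04, -0.02],"delta_rot":[0.0, 0.0, -0.96],"fingers":-0.2},
{"slide":[-0.09, 0.03, -0.02],"delta_rot":[0.0, 0.0, -0.96],"fingers":-0.2},
{"slide":[-0.09, 0.02, -0.02],"delta_rot":[0.0, 0.0, -0.96],"fingers":-0.2},
{"slide":[-0.09, 0.02, -0.02],"delta_rot":[0.0, 0.0, -0.96],"fingers":-0.2},
{"slide":[-0.09, 0.01, -0.02],"delta_rot":[0.0, 0.0, -0.96],"fingers":-0.2}]

[{"slide":[-0.09, 0.0, -0.02],"delta_rot":[0.0, 0.0, -0.96],"fingers":-0.2},
{"slide":[-0.09, 0.0, -0.02],"delta_rot":[0.0, 0.0, -0.97],"fingers":-0.2},
{"slide":[-0.09, -0.01, -0.02],"delta_rot":[0.0, 0.0, -0.96],"fingers":-0.2},
{"slide":[-0.09, -0.02, -0.02],"delta_rot":[0.0, 0.0, -0.97],"fingers":-0.2},
{"slide":[-0.09, -0.03, -0.02],"delta_rot":[0.0, 0.0, -0.96],"fingers":-0.2},
{"slide":[-0.09, -0.03, -0.02],"delta_rot":[0.0, 0.0, -0.97],"fingers":-0.2},
{"slide":[-0.09, -0.04, -0.02],"delta_rot":[0.0, 0.0, -0.96],"fingers":-0.2},
{"slide":[-0.08, -0.05, -0.02],"delta_rot":[0.0, 0.01, -0.97],"fingers":-0.2}]

[{"slide":[-0.08, -0.05, -0.02],"delta_rot":[0.0, 0.0, -0.96],"fingers":-0.2},
{"slide":[-0.07, -0.06, -0.03],"delta_rot":[0.01, 0.01, -0.97],"fingers":-0.2},
{"slide":[-0.07, -0.06, -0.02],"delta_rot":[0.0, 0.0, -0.96],"fingers":-0.2}]

end [0.418  0.1756 0.1395] [ 1.7998e+02  1.0000e-02 -1.0920e+01]
```

Call:
play_rows(
  rows=[
    {"slide": [-0.07, 0.06, -0.02], "delta_rot": [0, 0, -0.96], "fingers": -0.2},
    {"slide": [-0.08, 0.05, -0.02], "delta_rot": [0, 0, -0.96], "fingers": -0.2},
    {"slide": [-0.08, 0.04, -0.02], "delta_rot": [0, 0, -0.96], "fingers": -0.2},
    {"slide": [-0.09, 0.04, -0.02], "delta_rot": [0, 0, -0.96], "fingers": -0.2},
    {"slide": [-0.09, 0.03, -0.02], "delta_rot": [0, 0, -0.96], "fingers": -0.2},
    {"slide": [-0.09, 0.02, -0.02], "delta_rot": [0, 0, -0.96], "fingers": -0.2},
    {"slide": [-0.09, 0.02, -0.02], "delta_rot": [0, 0, -0.96], "fingers": -0.2},
    {"slide": [-0.09, 0.01, -0.02], "delta_rot": [0, 0, -0.96], "fingers": -0.2},
  ],
)

```text
time_s: 12.98
tcp_pos: [0.5003, 0.0461, 0.1052]
eef_rot: [-179.9, -0.0, -59.4]
contact_force: [-0.4, 0.5, 0.1]
gripper_width: 0.035
gripper_force: 0.0
```

Call:
play_rows(
  rows=[
    {"slide": [-0.09, 0, -0.02], "delta_rot": [0, 0, -0.96], "fingers": -0.2},
    {"slide": [-0.09, 0, -0.02], "delta_rot": [0, 0, -0.97], "fingers": -0.2},
    {"slide": [-0.09, -0.01, -0.02], "delta_rot": [0, 0, -0.96], "fingers": -0.2},
    {"slide": [-0.09, -0.02, -0.02], "delta_rot": [0, 0, -0.97], "fingers": -0.2},
    {"slide": [-0.09, -0.03, -0.02], "delta_rot": [0, 0, -0.96], "fingers": -0.2},
    {"slide": [-0.09, -0.03, -0.02], "delta_rot": [0, 0, -0.97], "fingers": -0.2},
    {"slide": [-0.09, -0.04, -0.02], "delta_rot": [0, 0, -0.96], "fingers": -0.2},
    {"slide": [-0.08, -0.05, -0.02], "delta_rot": [0, 0, -0.97], "fingers": -0.2},
  ],
)

```text
time_s: 13.98
tcp_pos: [0.441, 0.1409, 0.1292]
eef_rot: [-179.9, -0.0, -24.0]
contact_force: [-0.6, -0.5, -0.3]
gripper_width: 0.0352
gripper_force: 0.0
```

Call:
play_rows(
  rows=[
    {"slide": [-0.08, -0.05, -0.02], "delta_rot": [0, 0, -0.96], "fingers": -0.2},
    {"slide": [-0.07, -0.06, -0.03], "delta_rot": [0, 0, -0.97], "fingers": -0.2},
    {"slide": [-0.07, -0.06, -0.02], "delta_rot": [0, 0, -0.96], "fingers": -0.2},
    {"slide": [0, 0, 0], "delta_rot": [0, 0, 0], "fingers": -0.2},
  ],
)

```text
time_s: 14.48
tcp_pos: [0.4188, 0.1764, 0.1397]
eef_rot: [-179.9, -0.1, -10.8]
contact_force: [0.5, -0.4, 0.5]
gripper_width: 0.0351
gripper_force: 0.0
```

Run:
```python
from h import *
import pickle
s=r.get_state();print(s['tcp_pos'],s['eef_rot'],s['gripper_width'])
c=wcam(r.capture('wrist'),s);pickle.dump(c,open('w4.pkl','wb'));t=r.capture('side');pickle.dump(t,open('s4.pkl','wb'))
u,v=map(int,proj(t,(.57,-.05,.02)));print('crop',u-55,v-45)
b=cv2.resize(np.array(c['image']),(480,360));a=cv2.resize(np.array(t['image'])[v-45:v+45,u-55:u+55],(320,262),interpolation=cv2.INTER_CUBIC)
cv2.imwrite('pics/p2.png',np.hstack([b,cv2.copyMakeBorder(a,0,98,0,0,cv2.BORDER_CONSTANT)]))
```

```text
[0.41875782 0.1764183  0.13970929] [-1.79910414e+02 -6.48556030e-02 -1.08438408e+01] 0.03512955038554703
crop 245 198
```

View pics/p2.png

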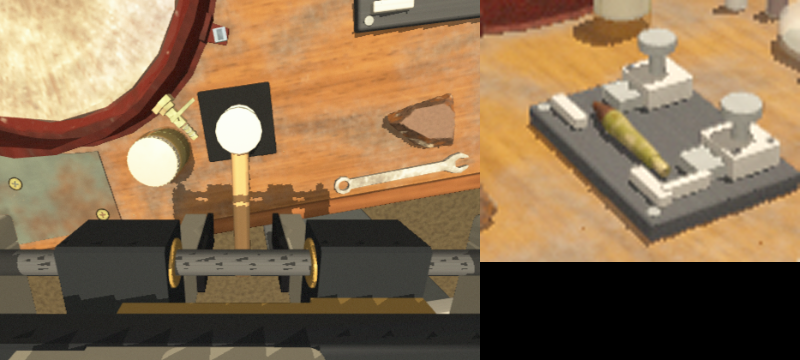

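The stick lies in the trough with its tip to the open end. In the wrist view the mallet head top is at (238.5,129), and the handle runs through (240.5,165) and (242,225), centred between the fingers.

Run:
```python
from h import *
import pickle
c=pickle.load(open('w4.pkl','rb'));k=560/480
for n,u,v,z in[('head',238.5,129,.074),('h1',240.5,165,.050),('h2',242,225,.050),('wjar',157,158,.066),('pad',199,93,.004),('pad',265,83,.004),('pad',275,152,.004),('pad',210,162,.004)]:
    print(n,np.round(pix2w(c,u*k,v*k,z)[:2],4))
s=r.get_state()
plan([([.417,.177,.06],-10.5,3,-.2),([.417,.177,-.010],-10.5,5,-.2)],3)
```

```text
head [0.4654 0.1716]
h1 [0.4267 0.1775]
h2 [0.3608 0.1887]
wjar [0.4522 0.253 ]
pad [0.5035 0.2093]
pad [0.5001 0.1366]
pad [0.423  0.1379]
pad [0.4255 0.2146]
[{"slide":[-0.005, -0.002, 0.176],"delta_rot":[-0.003, -0.002, -0.034],"fingers":-0.2},
{"slide":[-0.004, -0.002, 0.176],"delta_rot":[-0.003, -0.002, -0.034],"fingers":-0.2},
{"slide":[-0.005, -0.002, 0.175],"delta_rot":[-0.004, -0.003, -0.033],"fingers":-0.2},
{"slide":[0.0, 0.0, 0.093],"delta_rot":[0.0, 0.0, 0.0],"fingers":-0.2},
{"slide":[0.0, 0.0, 0.093],"delta_rot":[0.0, 0.0, 0.0],"fingers":-0.2},
{"slide":[0.0, 0.0, 0.094],"delta_rot":[0.0, 0.0, 0.0],"fingers":-0.2},
{"slide":[0.0, 0.0, 0.093],"delta_rot":[0.0, 0.0, 0.0],"fingers":-0.2},
{"slide":[0.0, 0.0, 0.094],"delta_rot":[0.0, 0.0, 0.0],"fingers":-0.2}]

end [ 0.417   0.1771 -0.01  ] [180.    0.  -10.5]
```

Call:
play_rows(
  rows=[
    {"slide": [0, -0.004, 0.176], "delta_rot": [0, 0, -0.04], "fingers": -0.2},
    {"slide": [0, -0.004, 0.176], "delta_rot": [0, 0, -0.04], "fingers": -0.2},
    {"slide": [0, -0.004, 0.175], "delta_rot": [0, 0, -0.04], "fingers": -0.2},
    {"slide": [0, 0, 0.093], "delta_rot": [0, 0, 0], "fingers": -0.2},
    {"slide": [0, 0, 0.093], "delta_rot": [0, 0, 0], "fingers": -0.2},
    {"slide": [0, 0, 0.094], "delta_rot": [0, 0, 0], "fingers": -0.2},
    {"slide": [0, 0, 0.093], "delta_rot": [0, 0, 0], "fingers": -0.2},
    {"slide": [0, 0, 0.094], "delta_rot": [0, 0, 0], "fingers": -0.2},
  ],
  squeeze=60,
)

```text
time_s: 15.58
tcp_pos: [0.4196, 0.1776, -0.0107]
eef_rot: [-180.0, -0.0, -10.4]
contact_force: [0.2, -0.6, 1.4]
gripper_width: 0.035
gripper_force: 0.0
```

Call:
play_rows(
  rows=[
    {"slide": [0, 0, 0], "delta_rot": [0, 0, 0], "fingers": -1},
    {"slide": [0, 0, 0], "delta_rot": [0, 0, 0], "fingers": -1},
    {"slide": [0, 0, 0], "delta_rot": [0, 0, 0], "fingers": -1},
    {"slide": [0, 0, 0], "delta_rot": [0, 0, 0], "fingers": -1},
  ],
)

```text
time_s: 16.08
tcp_pos: [0.4195, 0.1779, -0.0101]
eef_rot: [-179.9, -0.0, -10.4]
contact_force: [-0.1, 0.2, 2.1]
gripper_width: 0.0177
gripper_force: 59.5
```

Run:
```python
from h import *
plan([([.4195,.178,.095],-10.4,4,-1),([.5727,.0071,.085],-10.4,8,-1)],3)
```

```text
[{"slide":[0.0, 0.0, -0.175],"delta_rot":[-0.003, -0.003, 0.002],"fingers":-1},
{"slide":[0.0, 0.0, -0.175],"delta_rot":[-0.003, -0.002, 0.002],"fingers":-1},
{"slide":[0.0, -0.001, -0.175],"delta_rot":[-0.003, -0.003, 0.002],"fingers":-1},
{"slide":[0.0, 0.0, -0.175],"delta_rot":[-0.004, -0.002, 0.003],"fingers":-1},
{"slide":[0.151, 0.117, 0.008],"delta_rot":[0.0, 0.0, 0.0],"fingers":-1},
{"slide":[0.151, 0.117, 0.008],"delta_rot":[0.0, 0.0, 0.0],"fingers":-1},
{"slide":[0.151, 0.117, 0.008],"delta_rot":[0.0, 0.0, 0.0],"fingers":-1},
{"slide":[0.151, 0.117, 0.008],"delta_rot":[0.0, 0.0, 0.0],"fingers":-1}]

[{"slide":[0.152, 0.117, 0.009],"delta_rot":[0.0, 0.0, 0.0],"fingers":-1},
{"slide":[0.151, 0.117, 0.008],"delta_rot":[0.0, 0.0, 0.0],"fingers":-1},
{"slide":[0.152, 0.117, 0.009],"delta_rot":[0.0, 0.0, 0.0],"fingers":-1},
{"slide":[0.151, 0.117, 0.008],"delta_rot":[0.0, 0.0, 0.0],"fingers":-1}]

end [0.5727 0.0071 0.085 ] [180.   -0.  -10.4]
```

Call:
play_rows(
  rows=[
    {"slide": [0, 0, -0.05], "delta_rot": [0, 0, 0], "fingers": -1},
    {"slide": [0, 0, -0.1], "delta_rot": [0, 0, 0], "fingers": -1},
    {"slide": [0, 0, -0.15], "delta_rot": [0, 0, 0], "fingers": -1},
    {"slide": [0, 0, -0.15], "delta_rot": [0, 0, 0], "fingers": -1},
    {"slide": [0, 0, -0.15], "delta_rot": [0, 0, 0], "fingers": -1},
    {"slide": [0, 0, -0.1], "delta_rot": [0, 0, 0], "fingers": -1},
  ],
)

```text
time_s: 16.82
tcp_pos: [0.4188, 0.1774, 0.0956]
eef_rot: [-180.0, -0.0, -10.4]
contact_force: [0.1, -0.0, -3.5]
gripper_width: 0.0179
gripper_force: 59.5
```

Call:
play_rows(
  rows=[
    {"slide": [0.075, 0.058, 0], "delta_rot": [0, 0, 0], "fingers": -1},
    {"slide": [0.151, 0.117, 0.01], "delta_rot": [0, 0, 0], "fingers": -1},
    {"slide": [0.151, 0.117, 0.01], "delta_rot": [0, 0, 0], "fingers": -1},
    {"slide": [0.151, 0.117, 0.01], "delta_rot": [0, 0, 0], "fingers": -1},
    {"slide": [0.151, 0.117, 0.01], "delta_rot": [0, 0, 0], "fingers": -1},
    {"slide": [0.151, 0.117, 0.01], "delta_rot": [0, 0, 0], "fingers": -1},
    {"slide": [0.151, 0.117, 0.01], "delta_rot": [0, 0, 0], "fingers": -1},
    {"slide": [0.151, 0.117, 0.01], "delta_rot": [0, 0, 0], "fingers": -1},
  ],
)

```text
time_s: 17.82
tcp_pos: [0.5622, 0.0157, 0.0826]
eef_rot: [179.9, 0.1, -10.4]
contact_force: [0.6, -0.4, -3.3]
gripper_width: 0.0176
gripper_force: 59.5
```

Call:
play_rows(
  rows=[
    {"slide": [0.076, 0.059, 0], "delta_rot": [0, 0, 0], "fingers": -1},
    {"slide": [0, 0, 0], "delta_rot": [0, 0, 0], "fingers": -1},
  ],
)

```text
time_s: 18.08
tcp_pos: [0.5717, 0.0056, 0.0829]
eef_rot: [180.0, 0.1, -10.5]
contact_force: [0.5, -0.1, -3.9]
gripper_width: 0.0174
gripper_force: 59.5
```

Run:
```python
from h import *
import pickle
s=r.get_state();print(s['tcp_pos'],s['eef_rot'],s['gripper_width'],s['moment'],s['contact_force'])
c=wcam(r.capture('wrist'),s);pickle.dump(c,open('w5.pkl','wb'));t=r.capture('side');pickle.dump(t,open('s5.pkl','wb'))
u,v=map(int,proj(t,(.59,-.03,.06)));print('crop',u-60,v-60)
b=cv2.resize(np.array(c['image']),(480,360));a=cv2.resize(np.array(t['image'])[v-60:v+60,u-60:u+60],(320,320),interpolation=cv2.INTER_CUBIC)
cv2.imwrite('pics/p3.png',np.hstack([b,cv2.copyMakeBorder(a,0,40,0,0,cv2.BORDER_CONSTANT)]))
```

```text
[0.57174473 0.00562463 0.08289121] [ 1.79956526e+02  9.58899416e-02 -1.04732327e+01] 0.017398582379839905 [0.04998676 0.14167865 0.02087314] [ 0.50076749 -0.05241846 -3.86478583]
crop 242 159
```

View pics/p3.png

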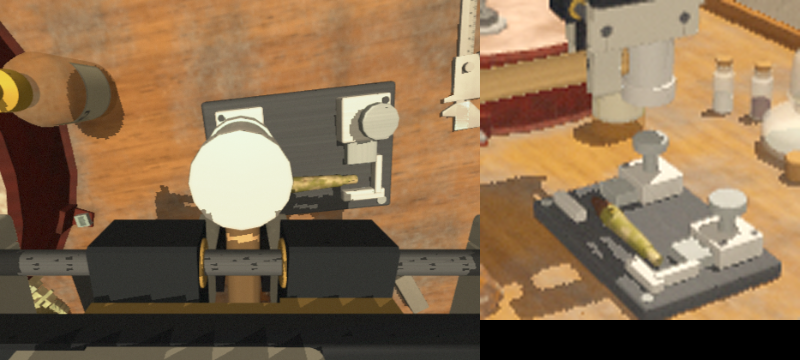

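The mallet hangs level in the grip above the left pin (head top at (241,178)). The side crop shows the stick still in the trough. Pressing the left pin down.

Call:
play_rows(
  rows=[
    {"slide": [0.005, -0.01, 0.1], "delta_rot": [0, 0, 0], "fingers": -1},
    {"slide": [0, 0, 0.08], "delta_rot": [0, 0, 0], "fingers": -1},
    {"slide": [0, 0, 0.04], "delta_rot": [0, 0, 0], "fingers": -1},
    {"slide": [0, 0, 0.03], "delta_rot": [0, 0, 0], "fingers": -1},
    {"slide": [0, 0, 0.03], "delta_rot": [0, 0, 0], "fingers": -1},
  ],
)

```text
time_s: 18.8
tcp_pos: [0.5729, 0.0082, 0.0421]
eef_rot: [180.0, 0.0, -10.4]
contact_force: [-6.1, 0.8, 4.2]
gripper_width: 0.0176
gripper_force: 59.5
```

Call:
play_rows(
  rows=[
    {"slide": [0, 0, 0.03], "delta_rot": [0, 0, 0], "fingers": -1},
    {"slide": [0, 0, 0.03], "delta_rot": [0, 0, 0], "fingers": -1},
  ],
)

```text
time_s: 19.05
tcp_pos: [0.573, 0.0082, 0.033]
eef_rot: [-180.0, -0.0, -10.4]
contact_force: [-4.7, 0.9, 5.1]
gripper_width: 0.0174
gripper_force: 59.5
```

Call:
play_rows(
  rows=[
    {"slide": [0, 0, 0.02], "delta_rot": [0, 0, 0], "fingers": -1},
    {"slide": [0, 0, 0], "delta_rot": [0, 0, 0], "fingers": -1},
  ],
)

```text
time_s: 19.3
tcp_pos: [0.573, 0.0081, 0.0306]
eef_rot: [-180.0, -0.0, -10.4]
contact_force: [-7.4, 1.2, 8.2]
gripper_width: 0.0174
gripper_force: 59.5
```

Call:
play_rows(
  rows=[
    {"slide": [0, 0, 0.02], "delta_rot": [0, 0, 0], "fingers": -1},
    {"slide": [0, 0, 0], "delta_rot": [0, 0, 0], "fingers": -1},
  ],
)

```text
time_s: 19.55
tcp_pos: [0.5731, 0.0085, 0.0295]
eef_rot: [-180.0, -0.1, -10.3]
contact_force: [-14.9, 6.2, 26.9]
gripper_width: 0.0177
gripper_force: 60.0
```

Call:
play_rows(
  rows=[
    {"slide": [0, 0, 0.01], "delta_rot": [0, 0, 0], "fingers": -1},
    {"slide": [0, 0, 0], "delta_rot": [0, 0, 0], "fingers": -1},
  ],
)

```text
time_s: 19.8
tcp_pos: [0.5729, 0.0086, 0.0289]
eef_rot: [-180.0, -0.1, -10.3]
contact_force: [-18.7, 5.7, 36.4]
gripper_width: 0.0179
gripper_force: 60.0
```

The force rise means a hard stop, so the left pin is home. On to the right pin.

Call:
play_rows(
  rows=[
    {"slide": [0, 0, -0.06], "delta_rot": [0, 0, 0], "fingers": -1},
    {"slide": [0, 0, -0.14], "delta_rot": [0, 0, 0], "fingers": -1},
    {"slide": [0, 0, -0.12], "delta_rot": [0, 0, 0], "fingers": -1},
    {"slide": [0.011, 0.117, 0], "delta_rot": [0, 0, 0], "fingers": -1},
    {"slide": [0.018, 0.19, 0], "delta_rot": [0, 0, 0], "fingers": -1},
    {"slide": [0.018, 0.19, 0], "delta_rot": [0, 0, 0], "fingers": -1},
    {"slide": [0.015, 0.15, 0], "delta_rot": [0, 0, 0], "fingers": -1},
    {"slide": [0.005, 0.05, 0], "delta_rot": [0, 0, 0], "fingers": -1},
  ],
)

```text
time_s: 20.8
tcp_pos: [0.5632, -0.0984, 0.0722]
eef_rot: [180.0, 0.1, -10.5]
contact_force: [0.4, -0.3, -3.6]
gripper_width: 0.0178
gripper_force: 60.0
```

Call:
play_rows(
  rows=[
    {"slide": [0, 0, 0], "delta_rot": [0, 0, 0], "fingers": -1},
    {"slide": [0, 0, 0], "delta_rot": [0, 0, 0], "fingers": -1},
  ],
)

```text
time_s: 21.05
tcp_pos: [0.5641, -0.0962, 0.073]
eef_rot: [-180.0, 0.0, -10.4]
contact_force: [0.4, -1.0, -3.5]
gripper_width: 0.0174
gripper_force: 60.0
```

Run:
```python
from h import *
import pickle
s=r.get_state();print(s['tcp_pos'],s['moment'],s['contact_force'])
c=wcam(r.capture('wrist'),s)
# white head disc: same pixels as before?
for n,im in(('now',c['image']),('before',pickle.load(open('w5.pkl','rb'))['image'])):
    m=(np.array(im).min(2)>200).astype(np.uint8);k,l,st,ce=cv2.connectedComponentsWithStats(m)
    print(n,[(st[i].tolist(),ce[i].round(1).tolist()) for i in np.argsort(-st[1:,4])[:2]+1])
plan([([.564,-.0964,.052],-10.4,3,-1),([.564,-.0964,.033],-10.4,4,-1)],3)
```

```text
[ 0.56414124 -0.09621687  0.07302603] [0.01668145 0.08658866 0.05757227] [ 0.44786583 -0.99101877 -3.50463971]
now [([223, 156, 120, 114, 10337], [282.7, 211.8]), ([104, 143, 62, 52, 765], [145.5, 160.9])]
before [([221, 153, 120, 115, 10446], [280.6, 209.3]), ([401, 109, 54, 56, 877], [415.9, 127.5])]
[{"slide":[0.0, 0.001, 0.047],"delta_rot":[0.0, 0.001, 0.005],"fingers":-1},
{"slide":[0.0, 0.001, 0.047],"delta_rot":[0.0, 0.0, 0.005],"fingers":-1},
{"slide":[-0.001, 0.001, 0.047],"delta_rot":[0.0, 0.001, 0.005],"fingers":-1},
{"slide":[0.0, 0.0, 0.032],"delta_rot":[0.0, 0.0, 0.0],"fingers":-1},
{"slide":[0.0, 0.0, 0.032],"delta_rot":[0.0, 0.0, 0.0],"fingers":-1},
{"slide":[0.0, 0.0, 0.031],"delta_rot":[0.0, 0.0, 0.0],"fingers":-1},
{"slide":[0.0, 0.0, 0.032],"delta_rot":[0.0, 0.0, 0.0],"fingers":-1}]

end [ 0.564  -0.0965  0.033 ] [180.   -0.  -10.4]
```

Mallet position in the grip is nearly unchanged (about 2 px). Pressing the right pin.

Call:
play_rows(
  rows=[
    {"slide": [0, 0, 0.047], "delta_rot": [0, 0, 0], "fingers": -1},
    {"slide": [0, 0, 0.047], "delta_rot": [0, 0, 0], "fingers": -1},
    {"slide": [0, 0, 0.047], "delta_rot": [0, 0, 0], "fingers": -1},
    {"slide": [0, 0, 0.032], "delta_rot": [0, 0, 0], "fingers": -1},
    {"slide": [0, 0, 0.032], "delta_rot": [0, 0, 0], "fingers": -1},
    {"slide": [0, 0, 0.032], "delta_rot": [0, 0, 0], "fingers": -1},
    {"slide": [0, 0, 0.032], "delta_rot": [0, 0, 0], "fingers": -1},
    {"slide": [0, 0, 0.01], "delta_rot": [0, 0, 0], "fingers": -1},
  ],
)

```text
time_s: 22.1
tcp_pos: [0.564, -0.0966, 0.0315]
eef_rot: [180.0, 0.0, -10.4]
contact_force: [-5.3, 1.2, 4.7]
gripper_width: 0.0174
gripper_force: 60.0
```

Call:
play_rows(
  rows=[
    {"slide": [0, 0, 0.02], "delta_rot": [0, 0, 0], "fingers": -1},
    {"slide": [0, 0, 0], "delta_rot": [0, 0, 0], "fingers": -1},
  ],
)

```text
time_s: 22.35
tcp_pos: [0.564, -0.0966, 0.0297]
eef_rot: [180.0, -0.0, -10.3]
contact_force: [-9.2, 3.8, 13.4]
gripper_width: 0.018
gripper_force: 60.0
```

Call:
play_rows(
  rows=[
    {"slide": [0, 0, 0.015], "delta_rot": [0, 0, 0], "fingers": -1},
    {"slide": [0, 0, 0], "delta_rot": [0, 0, 0], "fingers": -1},
  ],
)

```text
time_s: 22.6
tcp_pos: [0.5637, -0.0967, 0.0288]
eef_rot: [180.0, -0.0, -10.3]
contact_force: [-15.0, 4.3, 27.1]
gripper_width: 0.0174
gripper_force: 60.0
```

Call:
play_rows(
  rows=[
    {"slide": [0, 0, 0.01], "delta_rot": [0, 0, 0], "fingers": -1},
    {"slide": [0, 0, 0], "delta_rot": [0, 0, 0], "fingers": -1},
  ],
)

```text
time_s: 22.85
tcp_pos: [0.5633, -0.0966, 0.0278]
eef_rot: [180.0, -0.0, -10.3]
contact_force: [-18.9, 4.9, 33.0]
gripper_width: 0.0176
gripper_force: 60.0
```

Call:
play_rows(
  rows=[
    {"slide": [0, 0, -0.06], "delta_rot": [0, 0, 0], "fingers": -1},
    {"slide": [0, 0, -0.14], "delta_rot": [0, 0, 0], "fingers": -1},
    {"slide": [0, 0, -0.2], "delta_rot": [0, 0, 0], "fingers": -1},
    {"slide": [0, 0, -0.05], "delta_rot": [0, 0, 0], "fingers": -1},
  ],
)

```text
time_s: 23.35
tcp_pos: [0.5658, -0.0964, 0.0936]
eef_rot: [-179.9, -0.2, -10.4]
contact_force: [0.1, 0.4, -3.4]
gripper_width: 0.0177
gripper_force: 60.0
```

Run:
```python
from h import *
c=r.capture('wrist')
m=(np.array(c['image']).min(2)>200).astype(np.uint8);k,l,st,ce=cv2.connectedComponentsWithStats(m)
i=1+np.argmax(st[1:,4]);print(st[i],ce[i])
plan([([.4185,.1785,.09],-10.4,12,-1),([.4185,.1785,-.004],-10.4,6,-1)],3)
```

```text
[  223   160   121   112 10270] [282.89474197 215.04070107]
[{"slide":[-0.108, -0.136, 0.002],"delta_rot":[-0.001, -0.003, 0.001],"fingers":-1},
{"slide":[-0.108, -0.136, 0.002],"delta_rot":[-0.001, -0.003, 0.001],"fingers":-1},
{"slide":[-0.108, -0.135, 0.002],"delta_rot":[-0.001, -0.003, 0.001],"fingers":-1},
{"slide":[-0.108, -0.135, 0.002],"delta_rot":[-0.001, -0.003, 0.0],"fingers":-1},
{"slide":[-0.108, -0.136, 0.002],"delta_rot":[-0.001, -0.003, 0.001],"fingers":-1},
{"slide":[-0.108, -0.135, 0.002],"delta_rot":[-0.001, -0.003, 0.0],"fingers":-1},
{"slide":[-0.108, -0.136, 0.002],"delta_rot":[-0.001, -0.003, 0.001],"fingers":-1},
{"slide":[-0.108, -0.135, 0.002],"delta_rot":[-0.001, -0.003, 0.0],"fingers":-1}]

[{"slide":[-0.107, -0.136, 0.002],"delta_rot":[-0.001, -0.003, 0.001],"fingers":-1},
{"slide":[-0.108, -0.135, 0.001],"delta_rot":[-0.001, -0.003, 0.0],"fingers":-1},
{"slide":[-0.107, -0.136, 0.002],"delta_rot":[0.0, -0.003, 0.001],"fingers":-1},
{"slide":[-0.108, -0.135, 0.001],"delta_rot":[-0.001, -0.003, 0.0],"fingers":-1},
{"slide":[0.0, 0.0, 0.105],"delta_rot":[0.0, 0.0, 0.0],"fingers":-1},
{"slide":[0.0, 0.0, 0.104],"delta_rot":[0.0, 0.0, 0.0],"fingers":-1},
{"slide":[0.0, 0.0, 0.105],"delta_rot":[0.0, 0.0, 0.0],"fingers":-1},
{"slide":[0.0, 0.0, 0.104],"delta_rot":[0.0, 0.0, 0.0],"fingers":-1}]

[{"slide":[0.0, 0.0, 0.105],"delta_rot":[0.0, 0.0, 0.0],"fingers":-1},
{"slide":[0.0, 0.0, 0.104],"delta_rot":[0.0, 0.0, 0.0],"fingers":-1}]

end [ 0.4184  0.1785 -0.004 ] [180.    0.  -10.4]
```

Both pins hit a hard stop. Returning the mallet to the pad.

Call:
play_rows(
  rows=[
    {"slide": [-0.054, -0.068, 0], "delta_rot": [0, 0, 0], "fingers": -1},
    {"slide": [-0.108, -0.136, 0], "delta_rot": [0, 0, 0], "fingers": -1},
    {"slide": [-0.108, -0.136, 0], "delta_rot": [0, 0, 0], "fingers": -1},
    {"slide": [-0.108, -0.136, 0], "delta_rot": [0, 0, 0], "fingers": -1},
    {"slide": [-0.108, -0.136, 0], "delta_rot": [0, 0, 0], "fingers": -1},
    {"slide": [-0.108, -0.136, 0], "delta_rot": [0, 0, 0], "fingers": -1},
    {"slide": [-0.108, -0.136, 0], "delta_rot": [0, 0, 0], "fingers": -1},
    {"slide": [-0.108, -0.136, 0], "delta_rot": [0, 0, 0], "fingers": -1},
  ],
)

```text
time_s: 24.4
tcp_pos: [0.4705, 0.0766, 0.0909]
eef_rot: [179.9, 0.1, -10.4]
contact_force: [-1.1, 0.2, -3.4]
gripper_width: 0.0177
gripper_force: 60.0
```

Call:
play_rows(
  rows=[
    {"slide": [-0.108, -0.135, 0], "delta_rot": [0, 0, 0], "fingers": -1},
    {"slide": [-0.108, -0.135, 0], "delta_rot": [0, 0, 0], "fingers": -1},
    {"slide": [-0.108, -0.135, 0], "delta_rot": [0, 0, 0], "fingers": -1},
    {"slide": [-0.108, -0.135, 0], "delta_rot": [0, 0, 0], "fingers": -1},
    {"slide": [-0.054, -0.067, 0], "delta_rot": [0, 0, 0], "fingers": -1},
    {"slide": [0, 0, 0], "delta_rot": [0, 0, 0], "fingers": -1},
  ],
)

```text
time_s: 25.15
tcp_pos: [0.416, 0.1789, 0.0916]
eef_rot: [180.0, 0.0, -10.3]
contact_force: [-0.6, -0.1, -3.6]
gripper_width: 0.0175
gripper_force: 60.0
```

Call:
play_rows(
  rows=[
    {"slide": [0, 0, 0.1], "delta_rot": [0, 0, 0], "fingers": -1},
    {"slide": [0, 0, 0.15], "delta_rot": [0, 0, 0], "fingers": -1},
    {"slide": [0, 0, 0.15], "delta_rot": [0, 0, 0], "fingers": -1},
    {"slide": [0, 0, 0.12], "delta_rot": [0, 0, 0], "fingers": -1},
    {"slide": [0, 0, 0.07], "delta_rot": [0, 0, 0], "fingers": -1},
    {"slide": [0, 0, 0], "delta_rot": [0, 0, 0], "fingers": -1},
  ],
)

```text
time_s: 25.9
tcp_pos: [0.4165, 0.1778, 0.0031]
eef_rot: [179.9, 0.1, -10.4]
contact_force: [0.1, 0.6, -2.5]
gripper_width: 0.0174
gripper_force: 60.0
```

Need about 13 mm more, less any tilt. I'll step down until the weight comes off.

Call:
play_rows(
  rows=[
    {"slide": [0, 0, 0.04], "delta_rot": [0, 0, 0], "fingers": -1},
    {"slide": [0, 0, 0.02], "delta_rot": [0, 0, 0], "fingers": -1},
    {"slide": [0, 0, 0], "delta_rot": [0, 0, 0], "fingers": -1},
  ],
)

```text
time_s: 26.28
tcp_pos: [0.4168, 0.1785, -0.0052]
eef_rot: [-180.0, -0.0, -10.4]
contact_force: [-0.2, 0.8, -2.6]
gripper_width: 0.0176
gripper_force: 60.0
```

Call:
play_rows(
  rows=[
    {"slide": [0, 0, 0.015], "delta_rot": [0, 0, 0], "fingers": -1},
    {"slide": [0, 0, 0], "delta_rot": [0, 0, 0], "fingers": -1},
  ],
)

```text
time_s: 26.52
tcp_pos: [0.4168, 0.1785, -0.0075]
eef_rot: [-180.0, 0.0, -10.4]
contact_force: [0.6, -0.5, -2.9]
gripper_width: 0.0179
gripper_force: 60.0
```

Call:
play_rows(
  rows=[
    {"slide": [0, 0, 0.01], "delta_rot": [0, 0, 0], "fingers": -1},
    {"slide": [0, 0, 0], "delta_rot": [0, 0, 0], "fingers": -1},
  ],
)

```text
time_s: 26.78
tcp_pos: [0.4167, 0.1785, -0.0091]
eef_rot: [180.0, 0.0, -10.4]
contact_force: [0.3, 0.1, -4.0]
gripper_width: 0.0178
gripper_force: 60.0
```

Call:
play_rows(
  rows=[
    {"slide": [0, 0, 0.012], "delta_rot": [0, 0, 0], "fingers": -1},
    {"slide": [0, 0, 0], "delta_rot": [0, 0, 0], "fingers": -1},
  ],
)

```text
time_s: 27.02
tcp_pos: [0.4167, 0.1784, -0.0109]
eef_rot: [180.0, 0.0, -10.4]
contact_force: [-0.1, 0.1, -3.2]
gripper_width: 0.0172
gripper_force: 60.0
```

Call:
play_rows(
  rows=[
    {"slide": [0, 0, 0.01], "delta_rot": [0, 0, 0], "fingers": -1},
    {"slide": [0, 0, 0], "delta_rot": [0, 0, 0], "fingers": -1},
  ],
)

```text
time_s: 27.28
tcp_pos: [0.4168, 0.1786, -0.0116]
eef_rot: [-180.0, -0.0, -10.3]
contact_force: [-4.4, -0.7, 8.9]
gripper_width: 0.0172
gripper_force: 60.0
```

Seated on the pad. Releasing gently and lifting clear.

Call:
play_rows(
  rows=[
    {"slide": [0, 0, 0], "delta_rot": [0, 0, 0], "fingers": -1},
    {"slide": [0, 0, 0], "delta_rot": [0, 0, 0], "fingers": -1},
    {"slide": [0, 0, 0], "delta_rot": [0, 0, 0], "fingers": -0.2},
    {"slide": [0, 0, 0], "delta_rot": [0, 0, 0], "fingers": -0.2},
    {"slide": [0, 0, 0], "delta_rot": [0, 0, 0], "fingers": -0.2},
  ],
  squeeze=5,
)

```text
time_s: 27.9
tcp_pos: [0.4169, 0.1786, -0.0123]
eef_rot: [-180.0, -0.0, -10.4]
contact_force: [-0.1, -0.5, -0.1]
gripper_width: 0.0343
gripper_force: 0.0
```

Call:
play_rows(
  rows=[
    {"slide": [0, 0, -0.1], "delta_rot": [0, 0, 0], "fingers": -0.2},
    {"slide": [0, 0, -0.2], "delta_rot": [0, 0, 0], "fingers": -0.2},
    {"slide": [0, 0, -0.3], "delta_rot": [0, 0, 0], "fingers": -0.2},
    {"slide": [0, 0, -0.4], "delta_rot": [0, 0, 0], "fingers": -0.2},
    {"slide": [0, 0, -0.2], "delta_rot": [0, 0, 0], "fingers": -0.2},
    {"slide": [0, 0, 0], "delta_rot": [0, 0, 0], "fingers": -0.2},
  ],
)

```text
time_s: 28.65
tcp_pos: [0.4181, 0.1796, 0.1703]
eef_rot: [-179.7, -0.2, -10.4]
contact_force: [-0.3, -0.0, -1.7]
gripper_width: 0.0354
gripper_force: 0.0
```

Run:
```python
from h import *
import pickle
s=r.get_state();print(s['tcp_pos'],s['contact_force'])
t=r.capture('side');a=np.array(t['image'])
u,v=map(int,proj(t,(.59,-.05,.03)));u2,v2=map(int,proj(t,(.46,.172,.04)))
print((u-45,v-45),(u2-45,v2-45))
cv2.imwrite('pics/p4.png',np.hstack([cv2.resize(a[y-45:y+45,x-45:x+45],(400,400),interpolation=cv2.INTER_CUBIC) for x,y in((u,v),(u2,v2))]))
```

```text
[0.41810184 0.17964763 0.17033167] [-0.31422315 -0.03287034 -1.71118895]
(263, 191) (157, 163)
```

Picture budget is used up, so I'll do the final check numerically: pin-head shift and mallet-head blob against the first side image.

Run:
```python
from h import *
import pickle
t0=pickle.load(open('side.pkl','rb'));t=r.capture('side');A=np.array(t0['image']);B=np.array(t['image'])
th=np.radians(-4.7);R=np.array([[np.cos(th),-np.sin(th)],[np.sin(th),np.cos(th)]]);o=np.array([.5817,-.05])
for n,y in(('L',.052),('R',-.052)):
    w=o+R@[.031,y];u,v=proj(t0,(*w,.063));u1,v1=proj(t0,(*w,.045));U,V=round(u),round(v)
    T=A[V-6:V+6,U-11:U+12];S=cv2.resize(B[V-8:V+28,U-16:U+17],None,fx=4,fy=4,interpolation=cv2.INTER_CUBIC)
    m=cv2.matchTemplate(S,cv2.resize(T,None,fx=4,fy=4,interpolation=cv2.INTER_CUBIC),cv2.TM_CCOEFF_NORMED);_,q,_,l=cv2.minMaxLoc(m)
    print(n,'shift px',(l[0]/4-5,l[1]/4-2),'score',round(q,2),'px per full 18mm',v1-v)
u,v=map(round,proj(t0,(.464,.170,.04)));T=A[v-25:v+25,u-22:u+22]
m=cv2.matchTemplate(B[v-45:v+45,u-42:u+42],T,cv2.TM_CCOEFF_NORMED);print('mallet',cv2.minMaxLoc(m),'ref (20,20)')
t=r.capture('top');B=np.array(t['image']);A=np.array(pickle.load(open('top.pkl','rb'))['image'])
d=(cv2.absdiff(A,B).max(2)>60).astype(np.uint8);k,l,st,ce=cv2.connectedComponentsWithStats(d)
print([s.tolist() for s in st[1:] if s[4]>15])
```

```text
L shift px (0.0, 6.75) score 0.64 px per full 18mm 7.656062139309455
R shift px (-0.25, 5.75) score 0.7 px per full 18mm 8.192497964420454
mallet (-0.3033886253833771, 0.9608098864555359, (5, 29), (20, 20)) ref (20,20)
[[318, 216, 12, 13, 54], [274, 218, 11, 7, 35], [273, 231, 11, 6, 48], [90, 237, 151, 118, 7874], [317, 236, 11, 5, 43], [290, 238, 31, 7, 101], [144, 267, 17, 6, 38], [350, 277, 11, 23, 78], [211, 279, 8, 8, 21], [83, 285, 5, 6, 21], [361, 301, 9, 14, 26], [45, 321, 29, 7, 118], [75, 323, 11, 4, 29], [33, 328, 63, 59, 215], [54, 330, 9, 3, 19], [26, 335, 52, 57, 545]]
```

Run:
```python
from h import *
import pickle
s=r.get_state();c=wcam(r.capture('wrist'),s)
def disc(c):
    m=(np.array(c['image']).min(2)>200).astype(np.uint8)
    k,l,st,ce=cv2.connectedComponentsWithStats(m)
    return [(st[i].tolist(),np.round(pix2w(c,*(st[i][:2]+st[i][2:4]/2),.074)[:2],4).tolist()) for i in 1+np.argsort(-st[1:,4])[:3]]
print('now',disc(c));print('before',disc(pickle.load(open('w4.pkl','rb'))))
t0=pickle.load(open('side.pkl','rb'));t=r.capture('side')
for n,x in(('0',t0),('1',t)):
    im=np.array(x['image'])[175:240,120:240];m=(im.min(2)>150).astype(np.uint8);k,l,st,ce=cv2.connectedComponentsWithStats(m)
    print(n,[q.tolist() for q in st[1:] if q[4]>60])
print(proj(t,(.464,.17,.004)),proj(t,(.464,.17,.074)))
# pins: compare L to R in each picture
th=np.radians(-4.7);R=np.array([[np.cos(th),-np.sin(th)],[np.sin(th),np.cos(th)]]);o=np.array([.5817,-.05]);f=8
for n,x in(('0',t0),('1',t)):
    for nm,y in(('L',.052),('R',-.052)):
        w=o+R@[.031,y];u,v0=proj(x,(*w,.045));sc=(proj(x,(*w,.045))[1]-proj(x,(*w,.063))[1])/18
        g=cv2.cvtColor(np.array(x['image']),cv2.COLOR_BGR2GRAY);U=round(u)
        col=g[round(v0)-16:round(v0)+22,U-2:U+3].mean(1).round().astype(int);print(n,nm,'v0 %.1f px/mm %.3f start row %d'%(v0,sc,round(v0)-16),col.tolist())
```

```text
now [([161, 152, 53, 52, 2134], [0.4504, 0.2561]), ([259, 120, 48, 52, 1860], [0.4624, 0.1699]), ([139, 0, 43, 33, 687], [0.5744, 0.2434])]
before [([149, 160, 57, 57, 2517], [0.4512, 0.2555]), ([252, 123, 53, 56, 2238], [0.465, 0.1715]), ([123, 0, 46, 31, 593], [0.5725, 0.2427])]
0 [[79, 0, 30, 4, 87], [51, 7, 21, 10, 143], [73, 16, 21, 35, 333]]
1 [[79, 0, 30, 4, 92], [51, 7, 21, 10, 144], [72, 16, 21, 36, 367]]
(np.float64(205.72123094049306), np.float64(222.1811665189553)) (np.float64(202.53312250686218), np.float64(194.10753319713967))
0 L v0 216.8 px/mm 0.425 start row 201 [165, 160, 156, 161, 165, 168, 175, 211, 211, 211, 211, 210, 188, 145, 144, 141, 134, 136, 135, 137, 136, 137, 143, 149, 162, 214, 238, 207, 172, 170, 170, 169, 166, 153, 116, 117, 118, 118]
0 R v0 239.0 px/mm 0.455 start row 223 [162, 168, 170, 170, 170, 168, 176, 212, 211, 210, 210, 211, 211, 190, 145, 142, 144, 151, 146, 135, 135, 134, 138, 147, 148, 152, 150, 164, 215, 191, 168, 166, 165, 165, 163, 157, 117, 110]
1 L v0 216.8 px/mm 0.425 start row 201 [165, 160, 159, 160, 166, 169, 164, 167, 168, 165, 162, 159, 160, 172, 213, 212, 212, 212, 211, 200, 146, 145, 145, 145, 173, 243, 239, 208, 174, 172, 170, 170, 167, 154, 117, 118, 119, 119]
1 R v0 239.0 px/mm 0.455 start row 223 [163, 168, 172, 172, 170, 170, 168, 166, 167, 171, 170, 174, 176, 202, 212, 211, 212, 211, 213, 208, 175, 144, 144, 145, 145, 162, 203, 164, 216, 192, 167, 167, 166, 165, 164, 159, 118, 112]
```

Wrist and side views agree that the mallet stands at (0.462,0.170). Both pin heads sit within about 1 mm of their predicted home height, which fits the hard stops I felt. Handing in.

```bash
python3 -c "
from plant import r
print(r.close_job())"
```

```text
the job is handed in; nothing more can be done
None
```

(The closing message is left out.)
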